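# Unlock the marker case, stand the markers in the caddy, lock up again

## Robot

A 7-joint arm with a two-finger parallel gripper is mounted at the origin on the work surface. World frame = base frame: x ahead of the robot, y to its left, z up, the work surface at z = 0. Lengths are in m, angles in rad, forces in N, time in s.
With the tool pointing down it reaches from about 0.4 to 0.875 m from the base axis. Payload 6.5 kg.
Tool frame: the origin (TCP) lies between the finger pads; the fingertips stand 11 mm ahead of it and the grasp point (between the pads) lies 8 mm behind it; z points along the fingers, y is the line along which they close (so a half turn about z gives the same grasp; the last joint's range is limited). The gripper opens to 88 mm and grips with 3 to 60 N. Pads are 18 mm wide; open, the fingers measure 123 mm over their backs; the gripper's body (75 mm by 187 mm) begins 45 mm behind the grasp point.
Start: joints at [1.072, 0.536, -0.004, 1.538, 0.003, 1.067, -0.071], TCP at [0.273, -0.59, 0.25] pointing down, gripper open.
Joint ranges: [-2.7, 2.7], [-0.37, 2.16], [-1.27, 1.26], [0.24, 2.4], [-1.31, 4.45], [0.19, 1.91], [-2.76, 2.76]. Speed limits (rad/s): [2.39, 2.39, 3.14, 3.14, 3.14, 3.14, 3.14].

## Interface

Orientations are given as a unit quaternion [w, x, y, z].
In Python, from station import manip gives the robot as it stands. The module is installed in compiled form; this text tells all that it offers.
- The arm moves only by the tool drive_tool, never from a script. Its argument "steps" is a list of rows, each a list of 5 numbers: the shift along the world's x, y, z in mm, then the turn about the world's z in degrees, then the opening, from 0 (shut) to 1 (fully open). A call has 1 to 8 rows; each row shifts and turns the commanded pose from where the row before left it; what a row does not reach is not made up. A row lasts 1/8 s, in which the tool goes at most 62.5 mm and 10.7 degrees, less where a joint would pass 70% of its speed; a pose out of reach is approached as far as the arm can. A call with a gripper value outside its range is refused whole. The fingers move at their own pace and stop on an object; the grip force is fixed at half the most. Time passes only in rows, so rows that do not move let the fingers close. It gives the time, the measured TCP pose, the force, the opening and the grip force at its end, in the units of the state.
- manip.get_state(): the state, without advancing time (a new reading comes with each control period).
- manip.snapshot(name): name is "scene" or "top" or "wrist"; returns a dict with "color" (400x640x3 uint8, red, green, blue), "vfov" (degrees; the focal length in pixels is half the picture's height over the tangent of half this angle, whatever the lens; pixels are square), "cx", "cy" (the principal point, pixels), "view" (4x4, takes a point from world to camera coordinates); the wrist camera has in their place "hand_eye" (4x4, takes a point from camera to tool coordinates, whose origin is the TCP and whose axes are the flange's). Camera axes: x right, y down, z forward; pixel columns grow to the right and rows downward; lengths in m; the calibration is good to about 2 mm. A picture is of the moment at which its call begins: read the wrist's pose just before it. There is no depth.
- manip.close_job(): hands the job in; it is judged then, once.
Trained networks look in the newest picture that a camera, given by its name, has taken for a name from the list of things; names that differ only in an ending like _2 or _b are one class to them, and where a whole thing is asked for, a point or a joint stands for the part that bears it (a point fixed in the world has none). Each returns a list of dicts, best first, with "score" (0 to 1); they miss things now and then, are a little off and sometimes report something else, mostly with a low value. They report only what shows in the picture. A call takes as long as a camera call.
- manip.spot_in(camera, target): "bbox" ([left, top, width, height] in pixels, round what is visible of it).
- manip.spot_point(camera, target): "uv" ([column, row] in pixels: a listed point, or the origin of a listed thing).
The state is a dict: "time": time; "q": joint angles; "qvel": joint speeds; "tau": joint torques, N m; "position": TCP position; "ee_rot": TCP orientation; "contact_force": force on the tool from outside, world axes, zero at the start; "ft_torque": the same for the moment, N m; "width": finger opening in m; "gripper_force": force on a finger pad.
Only numpy, scipy, OpenCV 4.12 (cv2) and the standard library are available. Lean on these libraries where they do the work, as an engineer would, in place of code of your own. Each camera call takes 0.05 s, during which the arm holds its last target. There are 200 camera calls.

## Task

With the orange-headed key, pushed fully home and turned clockwise to its stop, unlock the grey marker case on the desk, raise its lid well up, and stand every marker from inside it upright in the wells of the black caddy, then lower the lid until it is shut. Turn the key back to lock the case and stand the key fully down in the slot of its wooden block again. Leave the tumbler and the phone where they are.

Things in the scene. Friction and masses are not known exactly. Their poses are not given: they have to be found in the camera images.
- case: Grey steel case, blue lid; 240 (x) x 270 (y) x 60 high, fixed. Origin: centre of underside, z up; its front (lock) is its -x side, towards the robot's right (-y). Inside: tray 216 x 246, floor at z 36, rim at 60. One marker along x in each of 4 lanes, y = -81, -27, 27, 81. On the floor: dividers 6 thick and side blocks 21 thick, 17 high, at x = 12 to 108; a filler 22 high at x = -108 to -62
- keyway (a point): Centre of the keyway's mouth on the flat top of the dark lock block (48 x 60, 68 high) at the case's front middle; axes as the case. 144 in front of the case's centre, 68 above the desk. The brass keyway is a vertical slot going straight down, 16.5 x 7.5 with a 3 mm bevelled mouth; with the lock at 0 its long side lies along the case's x, and it turns with the lock
- plug (a joint): Rotation of the lock, rad: 0 = locked, grows as the key is turned clockwise seen from above, stops at 1.4. A hidden bolt holds the lid shut below about 0.65. Blocked at about 0.15 until the key is fully home; about 0.1 N m to turn; the key has some 0.2 rad of play in it. The key stays down while turned, may be let go there, and is free to lift out at 0
- pin (a joint): Depth in m by which the sprung pin at the bottom of the keyway is pushed down by the key: 0 at rest, first touched when the key head is 10 mm above the lock, 0.010 with the key head resting on the lock (fully home); the lock turns only beyond about 0.008. Spring 1 N at rest to 4 N at full depth; it lifts the key again when the lock is back at 0 and the key is let go
- lid (a joint): Angle of the lid, rad: 0 = shut, 1.57 = upright, stops at 1.75. Stiff hinge: it stays at any angle; about 5 N at the handle to raise it, 1 to 4 N to lower it
- lid_hinge (a point): Middle of the lid's hinge line, at the case's rear top edge (120 behind the case's centre, 60 above the desk); the hinge axis is its y axis; axes as the case
- lid_handle (a point): Middle of the grip bar of the lid's handle: a round steel bar 12 thick, 110 long along the lid's y, its centre 38 above the blue lid's top face (lid 8 thick) and 28 from the lid's front edge, 212 from the hinge line and 46 above it when shut. Axes turn with the lid (x from front edge to hinge, z out of the lid's top)
- key: The key: upright steel blade 14 (x) x 5 (y) x 42 long under a flat orange head 34 (x) x 12 (y) x 30 tall; 50 g. Origin: middle of the blade's lower end, z up along the key; the head spans 42 to 72 above it. Stands in the wooden block at the start, its head resting on the block
- key_block: Fixed wooden block 70 x 70 x 50 high in which the key stands; origin: centre of its underside, z up
- block_slot (a point): Centre of the mouth of the block's key slot, on its top 50 above the desk; slot 19 (block's x) x 10 (y), 46 deep. Axes as the block
- caddy: Black plastic marker caddy, loose, 0.8 kg, 76 (x) x 182 (y) x 90 high, open at the top. Origin: centre of its underside, z up. Four wells in a row at y = -66, -22, 22, 66, each 56 (x) x 28 (y), floor 6 above its underside. A marker stands in any well, either end up, and may lean a little
- tumbler: Steel travel tumbler, 72 across, 190 high; leave it alone. Origin: centre of its underside
- phone: Black phone lying flat, 75 x 150 x 9; leave it alone. Origin: centre of its underside
- marker1: White square-barrelled marker with orange cap, 135 long (x) x 16 x 16, 30 g, does not roll; origin at its centre, x along it towards the capped end. May be absent
- marker2: White square-barrelled marker with green cap, 135 long (x) x 16 x 16, 30 g, does not roll; origin at its centre, x along it towards the capped end. May be absent
- marker3: White square-barrelled marker with yellow cap, 135 long (x) x 16 x 16, 30 g, does not roll; origin at its centre, x along it towards the capped end. May be absent
- marker4: White square-barrelled marker with red cap, 135 long (x) x 16 x 16, 30 g, does not roll; origin at its centre, x along it towards the capped end. May be absent

How it is judged:
By the outcome, as a careful person would: the job done as asked, in the order asked, and still so for the second after the job is handed in, with the robot touching nothing.
Of marker1, marker2, marker3, marker4 only 2 to 4 are there at a start; the rules pass over those that are not, and their reading is None.
At some moment in a run one of marker1, marker2, marker3, marker4, caddy may be knocked a few centimetres aside while the robot is not near it.
It also fails if it takes over 210 s, if anything falls off the work surface, if the arm or the gripper's body presses on something with over 40 N, if the wrist force passes 120 N, or if a joint passes its speed limit or range.

## Working session

There is one attempt and no reset: what is moved stays moved. The work goes in short steps, Python scripts to look and compute and a tool call to move; the robot and the scene stay as the last step left them, time stands still between calls to the robot, and variables do not carry over. Pictures are saved under pics/ and viewed, at most 14 in all, crops included, and the job is handed in when it is done.

Besides the shell and the picture viewer there is one more tool, called after "Call:" as name([rows], argument=value, ...), one row to a line, values as JSON. drive_tool: Moves the arm, as the interface text tells. Its arguments: {"type":"object","properties":{"steps":{"type":"array"}},"required":["steps"]}

```bash
mkdir -p pics; cat > h.py <<'E'
import numpy as np, cv2
from station import manip
from scipy.spatial.transform import Rotation as R
def st():
    s=manip.get_state(); return s
def Rq(q): return R.from_quat([q[1],q[2],q[3],q[0]])
def snap(n,save=None):
    s=manip.get_state(); p=manip.snapshot(n)
    H,W=p['color'].shape[:2]; f=H/2/np.tan(np.radians(p['vfov'])/2)
    if 'view' in p: T=np.linalg.inv(np.array(p['view']))
    else:
        B=np.eye(4);B[:3,:3]=Rq(s['ee_rot']).as_matrix();B[:3,3]=s['position'];T=B@np.array(p['hand_eye'])
    if save: cv2.imwrite('pics/'+save,p['color'][:,:,::-1])
    return dict(p=p,f=f,T=T,cx=p['cx'],cy=p['cy'])
def ray(c,uv):
    d=np.array([(uv[0]-c['cx'])/c['f'],(uv[1]-c['cy'])/c['f'],1]); return c['T'][:3,3],c['T'][:3,:3]@d
def atz(c,uv,z):
    o,d=ray(c,uv); return o+d*(z-o[2])/d[2]
def proj(c,P):
    q=np.linalg.inv(c['T'])@np.append(P,1); return c['f']*q[:2]/q[2]+[c['cx'],c['cy']]
def tri(c1,u1,c2,u2):
    A=[];b=[]
    for c,u in((c1,u1),(c2,u2)):
        o,d=ray(c,u);d=d/np.linalg.norm(d);M=np.eye(3)-np.outer(d,d);A.append(M);b.append(M@o)
    return np.linalg.lstsq(np.vstack(A),np.hstack(b),rcond=None)[0]
E
python3 - <<'E'
from h import *
s=st();print(s['position'],s['ee_rot'],s['width'],s['time'])
a=snap('scene','scene0.png');b=snap('top','top0.png');w=snap('wrist','wrist0.png')
print(a['T'][:3,3],b['T'][:3,3],w['T'],np.array(w['p']['hand_eye']))
Z=dict(case=0,keyway=.068,lid_hinge=.06,lid_handle=.106,key=.004,key_block=0,block_slot=.05,caddy=0,tumbler=0,phone=0)
for n,z in Z.items():
    ra=manip.spot_point('scene',n);rb=manip.spot_point('top',n)
    print(n,[(np.round(r['uv']),round(r['score'],2),np.round(atz(c,r['uv'],z)[:2],3)) for c,l in((a,ra),(b,rb)) for r in l[:2]], np.round(tri(a,ra[0]['uv'],b,rb[0]['uv']),3) if ra and rb else '')
E
```

```text
[ 0.27234631 -0.58956285  0.248853  ] [-8.04390751e-04  9.76663433e-01  2.14773882e-01 -2.68419091e-04] 0.0882379252947129 0.0
[1.42092515 0.63468887 0.74974428] [ 0.48176166 -0.00316042  1.11688981] [[ 0.42014611 -0.8668554  -0.26840074  0.34201851]
 [-0.90745397 -0.40204181 -0.12202326 -0.55767393]
 [-0.0021318   0.29482892 -0.95554768  0.38451366]
 [ 0.          0.          0.          1.        ]] [[ 7.50273564e-04 -9.55592549e-01 -2.94690205e-01  7.65984572e-02]
 [ 9.99999537e-01  8.94385213e-04 -3.54252117e-04  2.53528921e-06]
 [ 6.02087246e-04 -2.94689803e-01  9.55592778e-01 -1.35590029e-01]
 [ 0.00000000e+00  0.00000000e+00  0.00000000e+00  1.00000000e+00]]
case [(array([342., 237.]), 0.9, array([0.57 , 0.094])), (array([288., 202.]), 0.85, array([0.574, 0.101]))] [0.574 0.099 0.005]
keyway [(array([293., 204.]), 0.59, array([ 0.594, -0.043])), (array([351., 187.]), 0.94, array([ 0.598, -0.048]))] [ 0.596 -0.046  0.068]
lid_hinge [(array([386., 231.]), 0.96, array([0.557, 0.212])), (array([235., 210.]), 0.62, array([0.554, 0.218]))] [0.555 0.215 0.061]
lid_handle [(array([310
[... 258 characters left out ...]
9, array([0.47 , 0.363]))] [ 0.471  0.364 -0.007]
block_slot [(array([458., 239.]), 0.91, array([0.48 , 0.365])), (array([169., 245.]), 0.78, array([0.476, 0.374]))] [0.479 0.369 0.052]
caddy [(array([237., 185.]), 0.75, array([ 0.521, -0.32 ])), (array([465., 221.]), 0.55, array([ 0.518, -0.321]))] [ 0.518 -0.322 -0.002]
tumbler [(array([412., 294.]), 0.71, array([0.661, 0.336])), (array([238., 185.]), 0.43, array([ 0.518, -0.318])), (array([191., 168.]), 0.71, array([0.663, 0.338]))] [0.663 0.337 0.002]
phone [(array([195., 221.]), 0.89, array([ 0.731, -0.283])), (array([443., 139.]), 0.58, array([ 0.718, -0.276])), (array([177., 244.]), 0.27, array([0.477, 0.373]))] [ 0.723 -0.283 -0.006]
```

View pics/scene0.png

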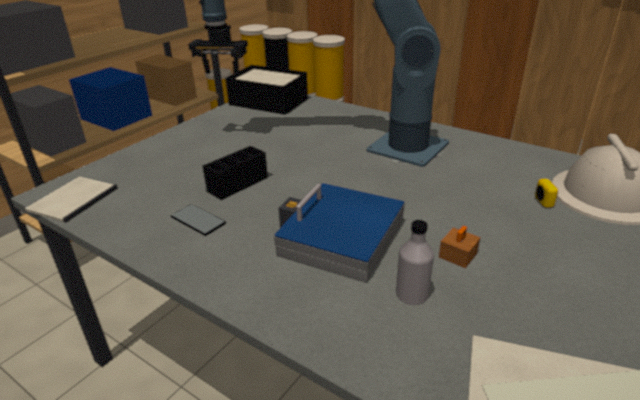

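View pics/top0.png

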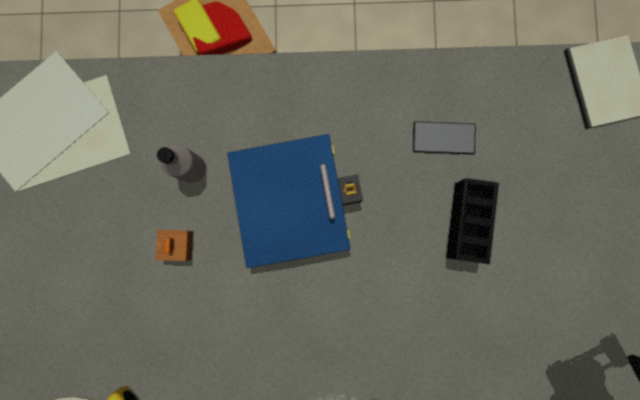

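The scene picture shows the blue-lidded case at (342,237), with the key standing in its block at (460,240) and the caddy at (237,172). In the top picture the caddy is at (473,221), the key head at (168,246) and the keyway at (350,188). The network estimates agree with all of these, so I'll go above the key.

Call:
drive_tool([
  [22,49,0,10,1],
  [22,49,0,10,1],
  [22,49,0,10,1],
  [22,49,0,10,1],
  [22,49,0,10,1],
  [22,49,0,10,1],
  [22,49,0,10,1],
  [22,49,0,10,1],
])

```text
time: 2.15
position: [0.4492, -0.1966, 0.2501]
ee_rot: [0.0, 0.608, 0.794, -0.0]
contact_force: [1.1, -0.4, -0.5]
width: 0.0882
gripper_force: 0.0
```

Call:
drive_tool([
  [3,57,0,7,1],
  [3,57,0,7,1],
  [3,57,0,7,1],
  [3,57,0,7,1],
  [3,57,0,7,1],
  [3,57,0,7,1],
  [3,57,0,7,1],
  [3,57,0,7,1],
])

```text
time: 3.15
position: [0.4729, 0.2595, 0.2499]
ee_rot: [0.0, 0.165, 0.986, -0.0]
contact_force: [1.2, 0.1, 0.3]
width: 0.0882
gripper_force: 0.0
```

Call:
drive_tool([
  [3,57,0,7,1],
  [3,57,0,7,1],
  [0,0,0,0,1],
])

```text
time: 3.52
position: [0.4766, 0.377, 0.2498]
ee_rot: [-0.001, 0.042, 0.999, 0.002]
contact_force: [0.5, -0.3, 0.5]
width: 0.0878
gripper_force: 0.0
```

```bash
cat >> h.py <<'E'
def tooly(s): v=Rq(s['ee_rot']).as_matrix()[:,1]; return np.degrees(np.arctan2(v[1],v[0]))
def pts(c,cam,names):
    for n,z in names.items():
        for r in manip.spot_point(cam,n)[:2]: print(n,round(r['score'],2),np.round(r['uv'],1),np.round(atz(c,r['uv'],z),4))
E
python3 - <<'E'
from h import *
s=st();print(s['position'],tooly(s),s['q'],s['time'])
w=snap('wrist','w1.png');pts(w,'wrist',dict(block_slot=.05,key_block=0,key=.004))
r=manip.spot_in('wrist','key');print(r)
E
```

```text
[0.47663543 0.37698163 0.24977476] 85.20313131031588 [-0.17101252  0.60066073 -0.82558204  1.62144269  0.47338575  1.12960506
  0.37212204] 3.525
block_slot 0.8 [310.8 181.9] [0.4822 0.3681 0.05  ]
key_block 0.78 [310.6 166.8] [0.4754 0.3673 0.    ]
key 0.62 [315.3 167.5] [0.476  0.3731 0.004 ]
[{'bbox': [305.3, 162.9, 10.3, 36.0], 'score': 0.59}, {'bbox': [273.1, 139.5, 73.8, 71.6], 'score': 0.38}, {'bbox': [1.5, 140.1, 216.9, 228.5], 'score': 0.17}]
```

View pics/w1.png

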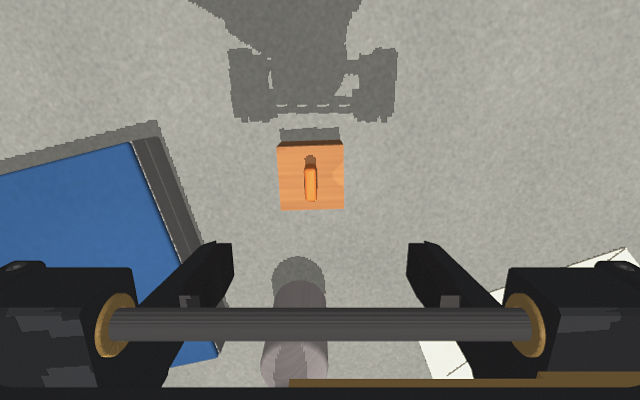

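The wrist picture shows the block at (311,177) and the key head standing at (310,183), nearly aligned with the image. I'll segment the head for its pose.

```bash
python3 - <<'E'
from h import *
s=st();w=snap('wrist');im=w['p']['color']
print(im[185,311],im[185,295],im[170,311])
hsv=cv2.cvtColor(im,cv2.COLOR_RGB2HSV);print(hsv[185,311],hsv[185,295],hsv[195,311])
roi=np.zeros(im.shape[:2],np.uint8);roi[150:205,285:338]=1
m=((hsv[...,1]>190)&(hsv[...,2]>140)&(roi>0)).astype(np.uint8)
n,l,sta,c=cv2.connectedComponentsWithStats(m);k=1+np.argmax(sta[1:,4]);print(sta[k],c[k])
r=cv2.minAreaRect(np.argwhere(l==k)[:,::-1].astype(np.float32));B=cv2.boxPoints(r);print(r)
for b in B: print(b,atz(w,b,.08)[:2])
# block outline
mb=((hsv[...,1]>90)&(hsv[...,0]<25)).astype(np.uint8);mb[:120]=0;mb[225:]=0
n,l,sta,c=cv2.connectedComponentsWithStats(mb);k=1+np.argmax(sta[1:,4]);r=cv2.minAreaRect(np.argwhere(l==k)[:,::-1].astype(np.float32));print(sta[k])
for b in cv2.boxPoints(r): print(b,atz(w,b,.05)[:2])
cv2.imwrite('pics/c1.png',cv2.resize(im[130:220,265:355,::-1],None,fx=6,fy=6,interpolation=cv2.INTER_CUBIC))
E
```

```text
[230 162 102] [225 154  97] [136  85  50]
[ 14 142 230] [ 13 145 225] [ 14 141 233]
[323 178   1  12  12] [323.  183.5]
((323.0, 183.5), (11.0, 0.0), -90.0)
[323. 189.] [0.48619082 0.37303987]
[323. 189.] [0.48619082 0.37303987]
[323. 178.] [0.4751058  0.37403362]
[323. 178.] [0.4751058  0.37403362]
[ 283  136   68   72 4510]
[282.61496 138.3754 ] [0.43645128 0.33583283]
[349.7875 135.6885] [0.44013116 0.40520065]
[352.54788 204.69809] [0.51513647 0.4033856 ]
[285.37534 207.38498] [0.51141726 0.32935581]
```

View pics/c1.png

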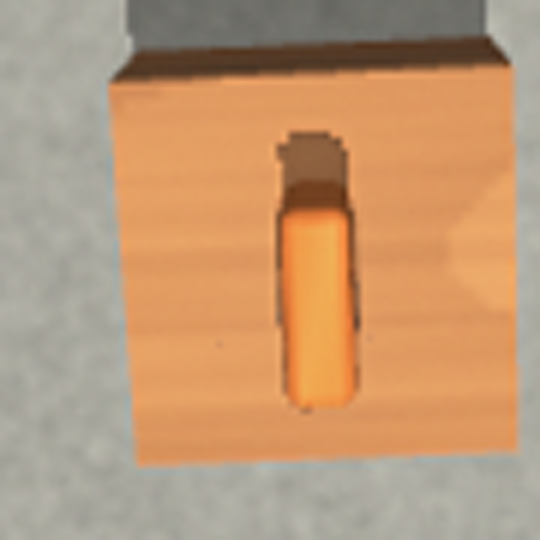

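The crop shows the key head from (316,207) to (323,407) in crop pixels, with the block's top face around it, tilted about 2°.

```bash
python3 - <<'E'
from h import *
s=st();w=snap('wrist');print(s['position'],tooly(s))
f=lambda X,Y:(265+X/6-.4,130+Y/6-.4)
a=atz(w,f(316,207),.08);b=atz(w,f(323,407),.08);print(a,b,(a+b)/2,np.linalg.norm(a-b),np.degrees(np.arctan2(*(b-a)[1::-1])))
P=[atz(w,f(*p),.05) for p in((110,83),(513,66),(518,450),(137,465))];print(np.round(P,4),np.mean(P,0))
print([np.degrees(np.arctan2(*(q-p)[1::-1])) for p,q in((P[0],P[1]),(P[3],P[2]),(P[0],P[3]),(P[1],P[2]))])
E
```

```text
[0.47935184 0.3703053  0.24975753] 84.65903660523591
[0.46096803 0.36991502 0.08      ] [0.49449797 0.36789846 0.08      ] [0.477733   0.36890674 0.08      ] 0.033590524682234765 -3.4417534760242394
[[0.4417 0.3357 0.05  ]
 [0.4452 0.4054 0.05  ]
 [0.5149 0.4018 0.05  ]
 [0.5114 0.3318 0.05  ]] [0.47830253 0.36866713 0.05      ]
[np.float64(87.0982600242928), np.float64(87.08245044214888), np.float64(-3.1596549968440826), np.float64(-2.934576784115805)]
```

Call:
drive_tool([
  [-1.5,-1.5,0,2.3,0.5],
  [0,0,-40,0,0.5],
  [0,0,-40,0,0.5],
  [0,0,-40,0,0.5],
  [0,0,-36,0,0.5],
  [0,0,-30,0,0.5],
  [0,0,0,0,0.5],
  [0,0,0,0,0.5],
])

```text
time: 4.88
position: [0.4772, 0.3702, 0.0638]
ee_rot: [-0.0, 0.025, 1.0, 0.0]
contact_force: [-0.1, 0.5, -1.1]
width: 0.044
gripper_force: 0.0
```

Call:
drive_tool([
  [0,0,0,0,0],
  [0,0,0,0,0],
  [0,0,0,0,0],
  [0,0,0,0,0],
  [0,0,0,0,0],
  [0,0,0,0,0],
])

```text
time: 5.62
position: [0.4772, 0.3703, 0.0638]
ee_rot: [0.0, 0.025, 1.0, -0.0]
contact_force: [-0.5, -1.5, 2.0]
width: 0.0115
gripper_force: 30.0
```

```bash
python3 - <<'E'
from h import *
s=st();print(s['position'],tooly(s),s['width'],s['gripper_force'],s['contact_force'])
E
```

```text
[0.47718882 0.37030351 0.06378764] 87.09553160557618 0.011509910774044247 30.000338084064424 [-0.45168804 -1.47767273  2.02284105]
```

Call:
drive_tool([
  [0,0,30,0,0],
  [0,0,50,0,0],
  [0,0,50,0,0],
  [0,0,50,0,0],
  [14,-50,0,-8.7,0],
  [14,-52,0,-8.7,0],
  [14,-52,0,-8.7,0],
  [14,-52,0,-8.7,0],
])

```text
time: 6.62
position: [0.5333, 0.1628, 0.2437]
ee_rot: [0.0, 0.325, 0.946, 0.0]
contact_force: [0.9, 0.7, -0.3]
width: 0.0121
gripper_force: 30.0
```

Call:
drive_tool([
  [14,-52,0,-8.7,0],
  [14,-52,0,-8.7,0],
  [14,-52,0,-8.7,0],
  [14,-52,0,-8.7,0],
  [14,-50,0,-8.6,0],
  [0,0,0,0,0],
  [0,0,0,0,0],
  [0,0,0,0,0],
])

```text
time: 7.62
position: [0.6029, -0.0916, 0.2437]
ee_rot: [-0.0, 0.649, 0.761, 0.0]
contact_force: [0.7, 0.6, -1.7]
width: 0.012
gripper_force: 30.0
```

```bash
python3 - <<'E'
from h import *
s=st();print(s['position'],tooly(s),s['q'],s['width'])
w=snap('wrist','w2.png');pts(w,'wrist',dict(keyway=.068,lid_handle=.106))
E
```

```text
[ 0.60292917 -0.09160136  0.24373532] 9.080283461012328 [ 0.41115279  0.51761242 -0.46472072  1.63436659  0.25732499  1.05108575
  0.02877599] 0.011978083544777106
keyway 0.92 [318.  137.3] [ 0.5947 -0.0484  0.068 ]
lid_handle 0.93 [321.3  72.4] [0.5889 0.0062 0.106 ]
```

View pics/w2.png

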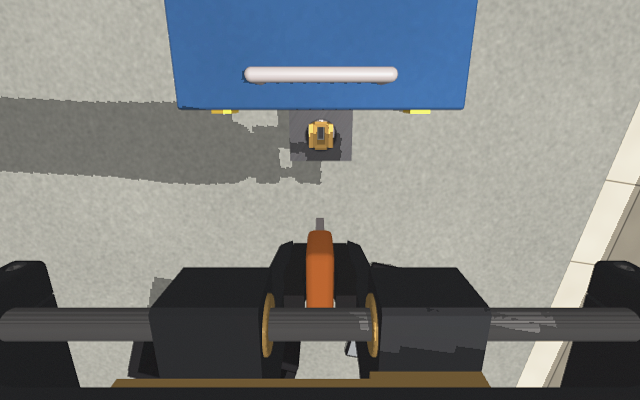

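The wrist picture shows the brass keyway at about (321,134), the handle bar at (321,74) and the key held straight with its blade tip at (320,222). I'll zoom in on the slot.

```bash
python3 - <<'E'
import cv2,numpy as np
im=cv2.imread('pics/w2.png')
a=cv2.resize(im[105:165,285:360],None,fx=8,fy=8,interpolation=cv2.INTER_CUBIC)
cv2.imwrite('pics/c2.png',cv2.convertScaleAbs(a,alpha=1.6))
E
```

```text
(no output)
```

View pics/c2.png

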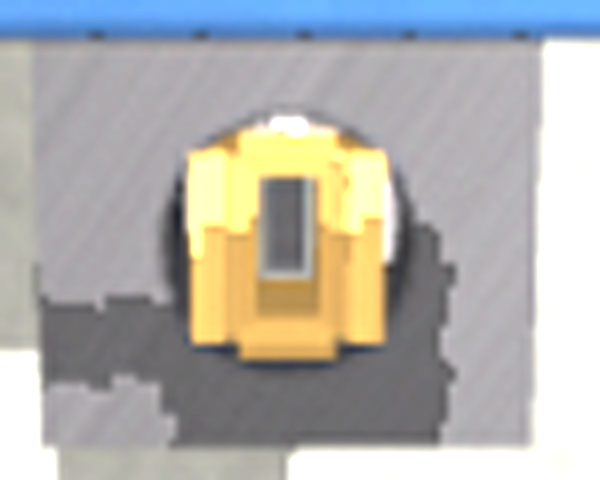

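The zoom shows the slot mouth centred near crop (287,246), which is image (320.5,135.2), in line with the lock block's centre.

```bash
python3 - <<'E'
from h import *
s=st();w=snap('wrist');print(s['position'],tooly(s))
k=atz(w,(320.5,135.2),.068);print(k)
h=[atz(w,p,.106) for p in((246,74),(396,74))];print(h,np.mean(h,0),np.degrees(np.arctan2(*(h[1]-h[0])[1::-1])),np.linalg.norm(h[1]-h[0]))
e=[atz(w,p,.068) for p in((180,108),(466,108))];print(e,np.degrees(np.arctan2(*(e[1]-e[0])[1::-1])))
E
```

```text
[ 0.60302471 -0.09236823  0.24379255] 9.01677248693755
[ 0.59697186 -0.04696662  0.068     ]
[array([ 0.53003905, -0.00522194,  0.106     ]), array([0.6481146 , 0.01360635, 0.106     ])] [0.58907682 0.00419221 0.106     ] 9.06008924796951 0.11956730007206778
[array([ 0.46326209, -0.04292449,  0.068     ]), array([ 0.72738177, -0.00081013,  0.068     ])] 9.05964929045813
```

Call:
drive_tool([
  [-3,23,0,0,0],
  [-3,22.4,0,0,0],
  [0,0,-35,0,0],
  [0,0,-35,0,0],
  [0,0,-35,0,0],
  [0,0,0,0,0],
  [0,0,0,0,0],
])

```text
time: 8.7
position: [0.598, -0.0479, 0.1401]
ee_rot: [0.001, 0.65, 0.76, 0.001]
contact_force: [0.3, 0.4, -0.6]
width: 0.0116
gripper_force: 30.0
```

Call:
drive_tool([
  [0,0,-5,0,0],
  [0,0,-5,0,0],
  [0,0,-5,0,0],
  [0,0,0,0,0],
])

```text
time: 9.2
position: [0.5968, -0.0482, 0.1233]
ee_rot: [-0.0, 0.65, 0.76, -0.0]
contact_force: [-0.9, -0.1, -0.6]
width: 0.0116
gripper_force: 30.0
```

```bash
python3 - <<'E'
from h import *
s=st();print(s['position'],tooly(s),s['contact_force'],s['ft_torque'])
E
```

```text
[ 0.59677251 -0.04818029  0.12328592] 8.897843279726695 [-0.8756547  -0.14530855 -0.59161828] [-0.02847921 -0.06544705  0.03322833]
```

Call:
drive_tool([
  [0,1,-8,0,0],
  [0,0,-8,0,0],
  [0,0,-8,0,0],
  [0,0,-8,0,0],
  [0,0,-5,0,0],
  [0,0,-5,0,0],
  [0,0,-2,0,0],
  [0,0,0,0,0],
])

```text
time: 10.2
position: [0.5972, -0.047, 0.0815]
ee_rot: [0.0, 0.65, 0.76, -0.0]
contact_force: [-5.9, 0.2, 18.1]
width: 0.0117
gripper_force: 30.0
```

Call:
drive_tool([
  [0,0,0,-8,0],
  [0,0,0,-10,0],
  [0,0,0,-10,0],
  [0,0,0,-10,0],
  [0,0,0,-10,0],
  [0,0,0,-10,0],
  [0,0,0,-10,0],
  [0,0,0,-10,0],
])

```text
time: 11.2
position: [0.5971, -0.0469, 0.0815]
ee_rot: [-0.0, 0.984, 0.179, -0.0]
contact_force: [-6.2, 0.7, 17.2]
width: 0.0117
gripper_force: 30.0
```

Call:
drive_tool([
  [0,0,0,-4,0],
  [0,0,0,-4,0],
  [0,0,0,-2,0],
  [0,0,0,0,0],
  [0,0,0,0,0],
])

```text
time: 11.82
position: [0.597, -0.0469, 0.0814]
ee_rot: [-0.0, 0.995, 0.095, -0.0]
contact_force: [-6.4, 0.3, 18.0]
width: 0.0122
gripper_force: 30.0
```

```bash
python3 - <<'E'
from h import *
s=st();print(s['position'],tooly(s),s['contact_force'],s['ft_torque'],s['q'])
w=snap('wrist','w3.png')
E
```

```text
[ 0.59696573 -0.0469075   0.0813862 ] -79.06945930774933 [-6.36938696  0.31394521 18.00141231] [0.17786562 1.69332259 0.11564539] [ 0.01132057  0.67234481 -0.0109997   1.78104533  0.01075262  0.6888341
 -1.38561264]
```

Call:
drive_tool([
  [0,0,0,-3,0],
  [0,0,0,-3,0],
  [0,0,0,0,0],
  [0,0,0,0,0],
])

```text
time: 12.38
position: [0.597, -0.0469, 0.0814]
ee_rot: [0.0, 0.999, 0.043, -0.0]
contact_force: [-7.3, 0.6, 18.5]
width: 0.0117
gripper_force: 30.0
```

```bash
python3 - <<'E'
from h import *
s=st();print(s['position'],tooly(s),s['contact_force'],s['ft_torque'])
E
```

```text
[ 0.59699395 -0.04694431  0.08139759] -85.04640802705849 [-7.30986838  0.60803187 18.53469971] [0.19211033 1.6976371  0.24135314]
```

Call:
drive_tool([
  [0,0,0,-2,0],
  [0,0,0,0,0],
  [0,0,1,0,0.35],
  [0,0,0,0,0.35],
  [0,0,0,0,0.35],
  [0,0,45,3,0.35],
  [0,0,50,3,0.35],
  [0,0,0,0,0.35],
])

```text
time: 13.38
position: [0.5999, -0.0474, 0.1795]
ee_rot: [0.0, 0.997, 0.078, 0.004]
contact_force: [0.7, -0.5, -1.5]
width: 0.0305
gripper_force: 0.0
```

Call:
drive_tool([
  [-4,25,0,0,0.35],
  [-4,26,0,0,0.35],
  [0,0,0,0,0.35],
  [0,0,0,0,0.35],
])

```text
time: 13.88
position: [0.5889, 0.0027, 0.1751]
ee_rot: [0.0, 0.997, 0.077, -0.001]
contact_force: [0.3, -1.0, -0.0]
width: 0.0306
gripper_force: 0.0
```

```bash
python3 - <<'E'
from h import *
s=st();print(s['position'],tooly(s),s['contact_force'],s['width'])
c=snap('scene');t=snap('top','t1.png');im=c['p']['color']
pts(c,'scene',dict(lid_handle=.106,keyway=.068,key=.026,caddy=0));pts(t,'top',dict(lid_handle=.106,key=.026,caddy=0))
w=snap('wrist','w4.png');pts(w,'wrist',dict(lid_handle=.106,key=.026))
cv2.imwrite('pics/c3.png',np.vstack([cv2.resize(im[150:250,220:370,::-1],(600,400)),cv2.resize(w['p']['color'][:,:,::-1],(600,375))])[:600])
E
```

```text
[0.58889277 0.00266716 0.17505873] -81.15010168512451 [ 0.31598083 -0.96604027 -0.04520398] 0.030639853628323596
lid_handle 0.68 [307.4 197.3] [0.5965 0.0066 0.106 ]
keyway 0.7 [290.6 204.1] [ 0.599  -0.0475  0.068 ]
key 0.53 [291.8 216.8] [ 0.5962 -0.0484  0.026 ]
caddy 0.75 [226.6 182.6] [ 0.5279 -0.3588  0.    ]
caddy 0.69 [482.7 217.3] [ 0.5252 -0.3632  0.    ]
lid_handle 0.57 [319.5 219.8] [0.5884 0.0037 0.106 ]
key 0.61 [378.5 187.9] [ 0.598  -0.0498  0.026 ]
```

View pics/c3.png

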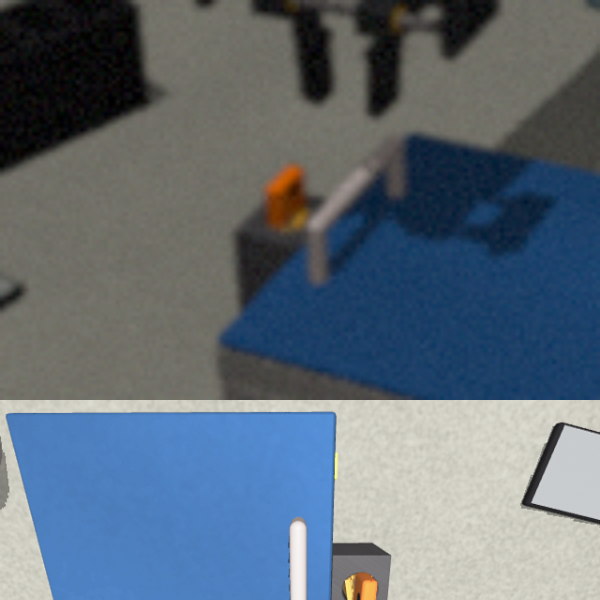

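The key sits home in the lock, turned, with the handle free. The caddy has been knocked to about (0.527,-0.361). Next I'll grip the bar.

Call:
drive_tool([
  [0,1.5,-30,0,0.35],
  [0,0,-30,0,0.35],
  [0,0,-17,0,0.35],
  [0,0,0,0,0.35],
  [0,0,0,0,0],
  [0,0,0,0,0],
  [0,0,0,0,0],
  [0,0,0,0,0],
])

```text
time: 15.48
position: [0.59, 0.0049, 0.0997]
ee_rot: [0.0, 0.997, 0.077, 0.001]
contact_force: [0.6, -2.9, 5.6]
width: 0.0106
gripper_force: 29.9
```

```bash
python3 - <<'E'
from h import *
s=st();print(s['position'],tooly(s),s['contact_force'],s['width'],s['gripper_force'])
# arc waypoints (deltas) from current grasp
d=np.array([np.cos(np.radians(99.06)),np.sin(np.radians(99.06))])
P=lambda t:np.r_[d*(-.212*np.cos(t)+.046*np.sin(t)),.212*np.sin(t)+.046*np.cos(t)]
T=np.radians(np.arange(0,97,6));Q=np.array([P(t) for t in T])*1000
print(np.round(np.diff(Q,axis=0),1))
E
```

```text
[0.59000934 0.00488376 0.09967322] -81.11900858482545 [ 0.58724722 -2.86191172  5.56432037] 0.010596441921119496 29.85092729330063
[[-0.9  5.9 21.9]
 [-1.3  8.1 21.2]
 [-1.6 10.3 20.2]
 [-2.  12.3 19. ]
 [-2.3 14.2 17.6]
 [-2.5 15.9 16. ]
 [-2.8 17.5 14.2]
 [-3.  18.9 12.3]
 [-3.2 20.  10.2]
 [-3.3 21.   8. ]
 [-3.5 21.7  5.8]
 [-3.5 22.2  3.5]
 [-3.6 22.4  1.1]
 [-3.6 22.4 -1.3]
 [-3.5 22.1 -3.6]
 [-3.4 21.6 -6. ]]
```

Call:
drive_tool([
  [-0.4,2.6,11,0,0],
  [-0.5,3.3,10.9,0,0],
  [-1.3,8.1,21.2,0,0],
  [-1.6,10.3,20.2,0,0],
  [0,0,0,0,0],
])

```text
time: 16.1
position: [0.5859, 0.0297, 0.1632]
ee_rot: [0.0, 0.997, 0.078, 0.001]
contact_force: [1.6, -2.7, 1.9]
width: 0.0103
gripper_force: 29.8
```

Call:
drive_tool([
  [-2,12.3,19,0,0],
  [-2.3,14.2,17.6,0,0],
  [-2.5,15.9,16,0,0],
  [-2.8,17.5,14.2,0,0],
  [-3,18.9,12.3,0,0],
  [-3.2,20,10.2,0,0],
  [0,0,0,0,0],
])

```text
time: 16.98
position: [0.5693, 0.1318, 0.2501]
ee_rot: [-0.001, 0.997, 0.079, 0.0]
contact_force: [4.9, 4.2, -8.0]
width: 0.0097
gripper_force: 30.2
```

```bash
python3 - <<'E'
from h import *
s=st();print(s['position'],tooly(s),s['contact_force'],s['width'],s['gripper_force'],s['q'])
c=snap('scene','s5.png')
E
```

```text
[0.56932084 0.13180122 0.25011696] -80.8954288541557 [ 4.91296881  4.15756476 -8.04904572] 0.009688152542603624 30.243155658245087 [-0.2820034   0.42383291 -0.02781152  1.71751191  0.01049286  0.99947333
 -1.72491212]
```

View pics/s5.png

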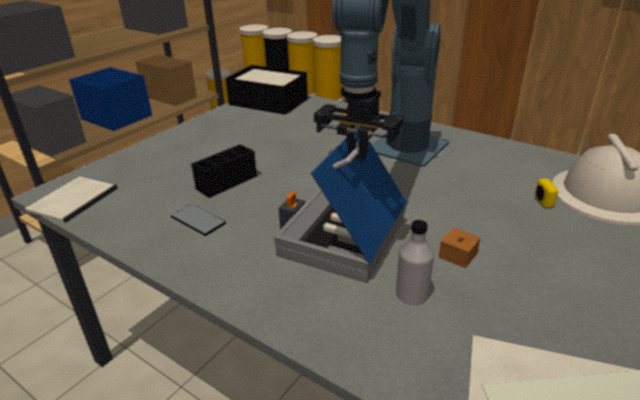

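The lid is about 55–60° open, firmly held, and markers show inside. I'll continue along the arc.

Call:
drive_tool([
  [-3.3,21,8,0,0],
  [-3.5,21.7,5.8,0,0],
  [-3.5,22.2,3.5,0,0],
  [-3.6,22.4,1.1,0,0],
  [0,0,0,0,0],
])

```text
time: 17.65
position: [0.5551, 0.2169, 0.2667]
ee_rot: [0.0, 0.997, 0.079, -0.001]
contact_force: [5.9, 2.8, -12.8]
width: 0.0097
gripper_force: 30.6
```

Call:
drive_tool([
  [-3.6,22.4,-1.3,0,0],
  [-1.8,11,-1.5,0,0],
  [0,0,0,0,0],
  [0,0,0,0,0],
])

```text
time: 18.15
position: [0.55, 0.2481, 0.2637]
ee_rot: [0.001, 0.997, 0.077, -0.001]
contact_force: [6.4, 0.3, -13.1]
width: 0.0097
gripper_force: 30.7
```

```bash
python3 - <<'E'
from h import *
s=st();print(s['position'],tooly(s),s['contact_force'],s['width'],s['gripper_force'],s['q'])
c=snap('scene','s6.png');t=snap('top','t6.png');a=c['p']['color'];b=t['p']['color']
cv2.imwrite('pics/c6.png',np.vstack([cv2.resize(a[110:290,200:460,::-1],(433,300)),cv2.resize(b[100:290,150:425,::-1],(433,300))]))
E
```

```text
[0.54997168 0.24808354 0.26367001] -81.11711609816696 [  6.41221049   0.31576233 -13.14127249] 0.009675087113610098 30.675926506519318 [-0.4564948   0.44498509 -0.05725827  1.64894483  0.02923012  1.05147913
 -1.93853507]
```

View pics/c6.png

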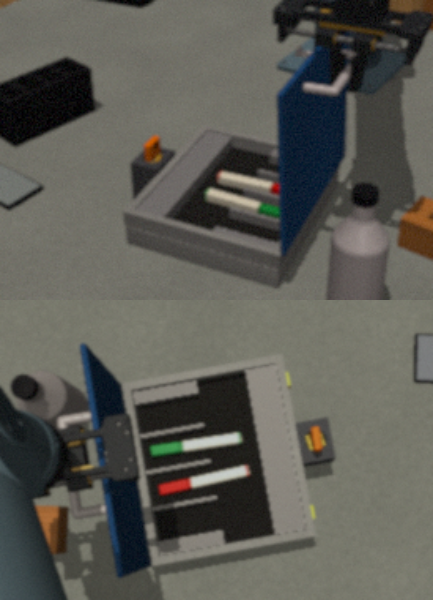

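Lid stands near 85–88°. Only two markers lie inside, green and red capped, in the two middle lanes, and the outer lanes are empty. I'll release and go above the tray.

Call:
drive_tool([
  [0,0,0,0,0.28],
  [0,0,0,0,0.28],
  [0,0,0,0,0.28],
  [0,0,20,0,0.28],
  [0,0,45,0,0.28],
  [0,0,45,0,0.28],
  [0,-10,30,0,0.28],
  [4,-22,0,10,0.28],
])

```text
time: 19.25
position: [0.5548, 0.2186, 0.4102]
ee_rot: [-0.001, 0.986, 0.167, 0.003]
contact_force: [0.6, -0.8, -0.3]
width: 0.0248
gripper_force: 0.0
```

Call:
drive_tool([
  [4,-26,0,10,0.28],
  [4,-26,0,10,0.28],
  [4,-26,0,10,0.28],
  [4,-26,0,10,0.28],
  [4,-26,0,10,0.28],
  [4,-26,0,10,0.28],
  [4,-24,0,10,0.28],
  [2,0,-50,10,0.3],
])

```text
time: 20.25
position: [0.5869, 0.0349, 0.3601]
ee_rot: [0.003, 0.649, 0.76, 0.003]
contact_force: [1.1, -0.5, -1.3]
width: 0.0269
gripper_force: 0.0
```

Call:
drive_tool([
  [0,0,-50,0,0.3],
  [0,0,-50,0,0.3],
  [0,0,0,0,0.3],
  [0,0,0,0,0.3],
])

```text
time: 20.75
position: [0.5854, 0.0374, 0.259]
ee_rot: [0.001, 0.65, 0.76, 0.001]
contact_force: [-0.4, 1.1, 0.2]
width: 0.0266
gripper_force: 0.0
```

```bash
python3 - <<'E'
from h import *
s=st();print(s['position'],tooly(s),s['contact_force'],s['width'],s['q'],s['time'])
w=snap('wrist','w7.png')
pts(w,'wrist',dict(marker1=.044,marker2=.044,marker3=.044,marker4=.044))
t=snap('top','t7.png');pts(t,'top',dict(marker1=.044,marker2=.044,marker3=.044,marker4=.044,caddy=0))
E
```

```text
[0.5853706  0.03740592 0.25904458] 8.897905631041429 [-0.41701062  1.13978257  0.22842063] 0.026590371347055938 [ 0.00478224  0.42537891 -0.19243764  1.69661325  0.09250306  1.02570194
 -0.06342025] 20.75
marker1 0.85 [289.9  93.3] [0.5426 0.1165 0.044 ]
marker1 0.72 [341.7  91.5] [0.5955 0.1266 0.044 ]
marker2 0.85 [289.9  93.3] [0.5426 0.1165 0.044 ]
marker2 0.72 [341.7  91.5] [0.5955 0.1266 0.044 ]
marker3 0.85 [289.9  93.3] [0.5426 0.1165 0.044 ]
marker3 0.72 [341.7  91.5] [0.5955 0.1266 0.044 ]
marker4 0.85 [289.9  93.3] [0.5426 0.1165 0.044 ]
marker4 0.72 [341.7  91.5] [0.5955 0.1266 0.044 ]
marker1 0.5 [276.5 215.1] [0.5401 0.1251 0.044 ]
marker2 0.5 [276.5 215.1] [0.5401 0.1251 0.044 ]
marker3 0.5 [276.5 215.1] [0.5401 0.1251 0.044 ]
marker4 0.5 [276.5 215.1] [0.5401 0.1251 0.044 ]
caddy 0.86 [481.6 216.5] [ 0.5272 -0.3607  0.    ]
```

View pics/w7.png

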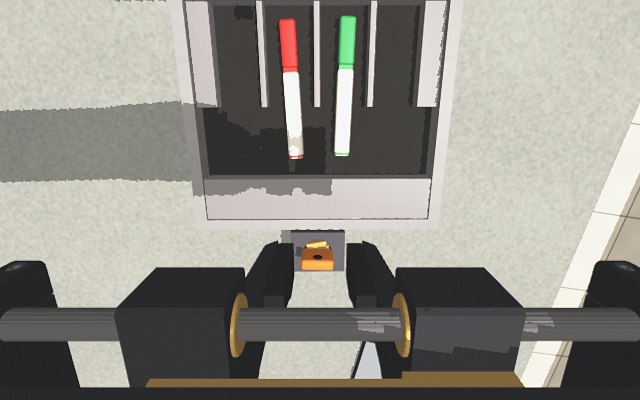

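Only red (capped end (287,20), white end (296,157)) and green (capped end (348,17), white end (342,155)) markers are in the tray. The outer lanes are empty.

```bash
python3 - <<'E'
from h import *
s=st();w=snap('wrist');im=w['p']['color']
ex=np.array([np.cos(np.radians(99.06)),np.sin(np.radians(99.06))]);ey=np.array([-ex[1],ex[0]]);C=np.array([.597,-.047])+.144*ex
for n,a,b in(('red',(287,20),(296,157)),('green',(348,17),(342,155))):
    A,B=atz(w,a,.052)[:2],atz(w,b,.052)[:2]
    print(n,A,B,np.linalg.norm(A-B),np.degrees(np.arctan2(*(A-B)[::-1])),'case',[np.round([(q-C)@ex,(q-C)@ey],4) for q in(A,B)])
    u=(A-B)/np.linalg.norm(A-B);print('grasp 32 from white end',B+u*.032)
t=snap('top');b=t['p']['color'];a=snap('scene')
cv2.imwrite('pics/c7.png',cv2.resize(b[160:280,430:540,::-1],None,fx=5,fy=5,interpolation=cv2.INTER_CUBIC))
# top rim outline of caddy: dark pixels
g=cv2.cvtColor(b,cv2.COLOR_RGB2GRAY);m=(g<38).astype(np.uint8);m[:, :440]=0;m[:,530:]=0;m[:170]=0;m[275:]=0
n,l,sta,c=cv2.connectedComponentsWithStats(m);k=1+np.argmax(sta[1:,4]);r=cv2.minAreaRect(np.argwhere(l==k)[:,::-1].astype(np.float32));print(sta[k],r)
pts(t,'top',dict(caddy=0));pts(a,'scene',dict(caddy=0))
E
```

```text
red [0.53060934 0.18106579] [0.55654064 0.05292671] 0.13073659235264953 101.44035347689076 case [array([0.0917, 0.0296]), array([-0.0389,  0.0242])]
grasp 32 from white end [0.55019351 0.08429092]
green [0.58734166 0.19255718] [0.60475086 0.06268089] 0.13103790127294512 97.63467502459606 case [array([ 0.0941, -0.0282]), array([-0.0369, -0.0249])]
grasp 32 from white end [0.60049946 0.09439722]
[ 461  174   54   85 3526] ((487.6484680175781, 215.38645935058594), (44.076595306396484, 82.13973999023438), 7.594643592834473)
caddy 0.97 [482.  214.3] [ 0.5324 -0.3619  0.    ]
caddy 0.94 [228.4 182.6] [ 0.5248 -0.354   0.    ]
```

View pics/c7.png

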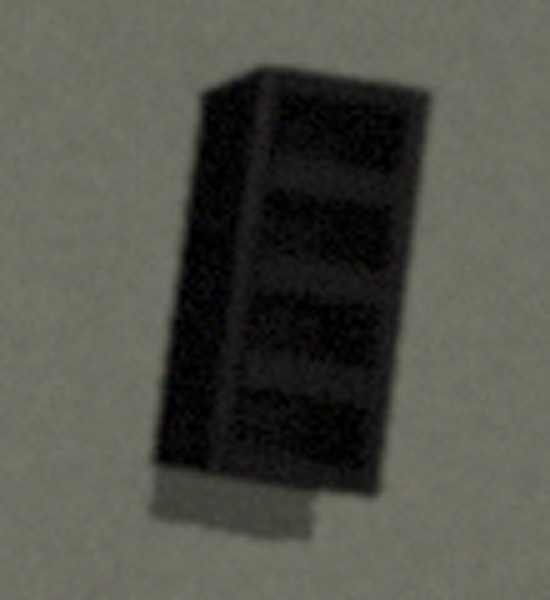

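Call:
drive_tool([
  [-18,25,0,2.5,0.3],
  [-17.5,24,0,0,0.3],
  [0,0,-50,0,0.3],
  [0,0,-50,0,0.3],
  [0,0,-50,0,0.3],
  [0,0,-45,0,0.3],
  [0,0,-8,0,0.3],
  [0,0,0,0,0.3],
])

```text
time: 22.55
position: [0.5492, 0.0863, 0.0546]
ee_rot: [0.0, 0.633, 0.774, 0.0]
contact_force: [0.6, 0.1, 0.2]
width: 0.0266
gripper_force: 0.0
```

```bash
python3 - <<'E'
from h import *
s=st();print(s['position'],tooly(s),s['contact_force'],s['width'],s['time'])
w=snap('wrist','w8.png')
E
```

```text
[0.54918368 0.08632778 0.05455239] 11.399960330500594 [0.56880027 0.14747621 0.17188744] 0.02658588913479864 22.55
```

View pics/w8.png

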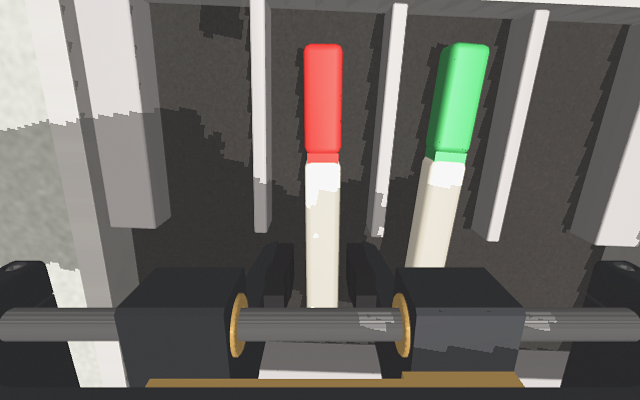

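Marker is centred between the fingers. I'll grip it, lift, then fit the caddy pose.

Call:
drive_tool([
  [0,0,-5,0,0.3],
  [0,0,0,0,0.3],
  [0,0,0,0,0],
  [0,0,0,0,0],
  [0,0,0,0,0],
  [0,0,0,0,0],
  [0,0,20,0,0],
  [0,0,40,0,0],
])

```text
time: 23.6
position: [0.5475, 0.086, 0.1092]
ee_rot: [-0.001, 0.633, 0.774, -0.001]
contact_force: [0.7, 0.1, -0.8]
width: 0.0155
gripper_force: 30.0
```

Call:
drive_tool([
  [0,0,45,0,0],
  [0,0,45,0,0],
  [0,-30,0,0,0],
  [0,-30,0,0,0],
])

```text
time: 24.1
position: [0.549, 0.0257, 0.2008]
ee_rot: [0.001, 0.633, 0.774, 0.001]
contact_force: [0.2, 0.8, 0.1]
width: 0.0156
gripper_force: 30.0
```

```bash
cat >> h.py <<'E'
from scipy.optimize import minimize
def caddy_fit(x0=(.528,-.36,-6)):
    V=[]
    for cam,th in(('top',38),('scene',None)):
        c=snap(cam);g=cv2.cvtColor(c['p']['color'],cv2.COLOR_RGB2GRAY).astype(float)
        V.append((c,cv2.GaussianBlur(g,(3,3),0)))
    def sil(c,p,grow=0):
        t=np.radians(p[2]);e=np.array([np.cos(t),np.sin(t)]);n=np.array([-e[1],e[0]])
        q=[proj(c,np.r_[np.array(p[:2])+a*(.091+grow)*e+b*(.038+grow)*n,z]) for a in(-1,1) for b in(-1,1) for z in(0,.09)]
        h=cv2.convexHull(np.array(q,np.float32));m=np.zeros((400,640),np.uint8)
        cv2.fillConvexPoly(m,np.round(h*16).astype(np.int32),255,shift=4,lineType=cv2.LINE_AA);return m/255.
    def cost(p):
        r=0
        for c,g in V:
            i=sil(c,p);o=sil(c,p,.012)-i; r+=(g*i).sum()/i.sum()-(g*o).sum()/o.sum()
        return r
    best=min((minimize(cost,x,method='Nelder-Mead',options=dict(initial_simplex=[x,np.add(x,(.01,0,0)),np.add(x,(0,.01,0)),np.add(x,(0,0,4))],xatol=2e-4,fatol=.01)) for x in(np.array(x0),np.array(x0)+[0,0,-6])),key=lambda r:r.fun)
    return best.x,best.fun
E
python3 - <<'E'
from h import *
s=st();print(s['position'],tooly(s),s['contact_force'],s['width'],s['gripper_force'])
print(caddy_fit())
E
```

```text
[0.54898214 0.02568444 0.20075451] 11.456919413550464 [0.15954219 0.75682972 0.0870847 ] 0.01563566204536059 29.98021960258484
(array([  0.52589024,  -0.35862532, -10.6219419 ]), np.float64(-169.08269474045085))
```

```bash
python3 - <<'E'
from h import *
t=snap('top')
P=np.array([atz(t,(430+X/5-.4,160+Y/5-.4),.09)[:2] for X,Y in((262,68),(432,92),(378,492),(208,470))])
print(P.round(4),P.mean(0));an=lambda v:np.degrees(np.arctan2(v[1],v[0]))
for i,j in((0,1),(3,2),(3,0),(2,1)): print(an(P[j]-P[i]),np.linalg.norm(P[j]-P[i]))
x,f=caddy_fit((.528,-.36,-7));print(x,f,caddy_fit((.53,-.355,-2)))
E
```

```text
[[ 0.6193 -0.3376]
 [ 0.6066 -0.4116]
 [ 0.4319 -0.3783]
 [ 0.4431 -0.3052]] [ 0.52520738 -0.35817345]
-99.70798744295672 0.07500991554436275
-98.70553019018523 0.07393717565059782
-10.41792861213063 0.17917405175764262
-10.772210321946412 0.17789743181279982
[  0.52630779  -0.3582674  -10.51663201] -169.00197136632403 (array([  0.5259274 ,  -0.35839054, -10.68608517]), np.float64(-168.9287887281498))
```

The caddy is at (0.526,-0.3585), long axis -10.5°, confirmed two ways. The tool can't tilt, so I'll pivot the marker in the grip by pressing its short stub on the standing lid's top edge, well above the desk. Pressing radially should not swing the lid.

Call:
drive_tool([
  [0,0,53,-2.4,0],
  [0,0,53,0,0],
  [0,0,54,0,0],
  [-17,37,0,0,0],
  [-17,37,0,0,0],
  [-17,37,0,0,0],
  [-17,37,0,0,0],
  [-17,37,0,0,0],
])

```text
time: 25.45
position: [0.4625, 0.2133, 0.359]
ee_rot: [-0.0, 0.649, 0.761, 0.0]
contact_force: [1.2, 1.0, 0.2]
width: 0.0161
gripper_force: 30.0
```

Call:
drive_tool([
  [0,0,0,0,0],
  [0,0,-20,0,0],
  [0,0,-20,0,0],
  [0,0,0,0,0],
  [0,0,0,0,0],
])

```text
time: 26.08
position: [0.4641, 0.2112, 0.3196]
ee_rot: [0.0, 0.65, 0.76, 0.0]
contact_force: [-0.2, 0.9, -0.9]
width: 0.0159
gripper_force: 30.0
```

```bash
python3 - <<'E'
from h import *
s=st();print(s['position'],tooly(s),s['contact_force'],s['width'],s['gripper_force'],s['q'])
E
```

```text
[0.46412648 0.21116296 0.31962549] 8.991002035553741 [-0.16122846  0.88939344 -0.8788149 ] 0.015899779852325054 29.979698359966278 [-0.22716227  0.24279123 -0.34079928  1.80748877  0.09019942  1.10565478
 -0.44225532]
```

Call:
drive_tool([
  [0,0,-6,0,0],
  [0,0,-5,0,0],
  [0,0,-4,0,0],
  [0,0,0,0,0],
])

```text
time: 26.58
position: [0.4643, 0.2127, 0.306]
ee_rot: [0.0, 0.649, 0.761, 0.002]
contact_force: [-3.8, 1.5, 12.3]
width: 0.0163
gripper_force: 30.0
```

Call:
drive_tool([
  [0,0,-4,0,0],
  [0,0,-4,0,0],
  [0,0,-4,0,0],
  [0,0,0,0,0],
])

```text
time: 27.08
position: [0.4646, 0.2123, 0.2939]
ee_rot: [0.001, 0.649, 0.761, 0.002]
contact_force: [-2.0, 1.3, 10.8]
width: 0.0155
gripper_force: 30.0
```

```bash
python3 - <<'E'
from h import *
s=st();print(s['position'],tooly(s),s['contact_force'],s['ft_torque'],s['width'],s['gripper_force'])
c=snap('scene');b=snap('wrist');cv2.imwrite('pics/c9.png',np.vstack([cv2.resize(c['p']['color'][100:300,250:510,::-1],(390,300)),cv2.resize(b['p']['color'][:,:,::-1],(480,300))[:,45:435]]))
E
```

```text
[0.46459832 0.21232908 0.29387216] 9.02596977442168 [-2.02636157  1.32080178 10.76353639] [-0.17706334  0.25348425 -0.02009464] 0.015479548271855848 30.001553809270263
```

View pics/c9.png

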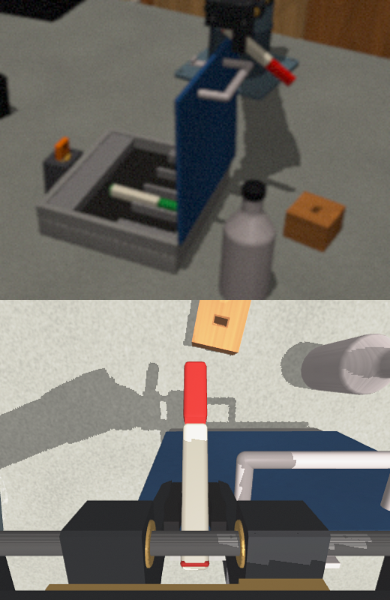

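The pivot works: the marker slopes about 40° with its capped end down, and the lid still stands. I'll press further.

Call:
drive_tool([
  [0,0,-4,0,0],
  [0,0,-4,0,0],
  [0,0,-4,0,0],
  [0,0,-3,0,0],
  [0,0,0,0,0],
  [0,0,0,0,0],
])

```text
time: 27.92
position: [0.4651, 0.2127, 0.2785]
ee_rot: [0.001, 0.649, 0.761, 0.002]
contact_force: [0.7, 3.3, 5.7]
width: 0.0152
gripper_force: 30.0
```

```bash
cat >> h.py <<'E'
def tilt(color):
    """wrist: find coloured cap end vs grip: returns tilt from horizontal using cap centroid"""
    s=st();w=snap('wrist');hsv=cv2.cvtColor(w['p']['color'],cv2.COLOR_RGB2HSV)
    h=hsv[...,0].astype(int);ok=(hsv[...,1]>130)&(hsv[...,2]>60)
    m=ok&((h<6)|(h>174)) if color=='red' else ok&(h>45)&(h<80)
    n,l,sta,c=cv2.connectedComponentsWithStats(m.astype(np.uint8));k=1+np.argmax(sta[1:,4]);uv=c[k]
    M=Rq(s['ee_rot']).as_matrix();g=np.array(s['position'])+[0,0,-.005];ax=M[:,0]
    th=np.radians(np.arange(-10,120,.5));L=.135-.034-.022
    P=[proj(w,g+L*(np.cos(t)*ax+np.sin(t)*np.array([0,0,-1]))) for t in th]
    d=np.linalg.norm(np.array(P)-uv,axis=1);i=d.argmin();print('cap',uv,sta[k],'tilt',np.degrees(th[i]),'err',d[i])
E
python3 - <<'E'
from h import *
s=st();print(s['position'],tooly(s),s['contact_force'],s['ft_torque'],s['width'],s['gripper_force'])
tilt('red')
E
```

```text
[0.46508806 0.21267512 0.27850099] 9.043252584231528 [0.6607422  3.30716241 5.74322176] [ 0.23661073 -0.25812636  0.11578376] 0.015235345045392094 30.00086411833763
cap [319.40424374 138.61479869] [ 305  105   30   68 1838] tilt 46.0 err 0.754331818345893
```

```bash
cat >> h.py <<'E'
def cap3d(color,box=None):
    s=st();o=[]
    for cam in('wrist','scene'):
        c=snap(cam);hsv=cv2.cvtColor(c['p']['color'],cv2.COLOR_RGB2HSV);h=hsv[...,0].astype(int);ok=(hsv[...,1]>130)&(hsv[...,2]>60)
        m=ok&((h<6)|(h>174)) if color=='red' else ok&(h>45)&(h<80)
        if cam=='scene': m[:, :200]=0; m[:,520:]=0
        n,l,sta,cc=cv2.connectedComponentsWithStats(m.astype(np.uint8));k=1+np.argmax(sta[1:,4]);o.append((c,cc[k],sta[k]))
    P=tri(o[0][0],o[0][1],o[1][0],o[1][1]);M=Rq(s['ee_rot']).as_matrix();d=P-np.array(s['position'])
    print('capuv',o[0][1],o[1][1],o[1][2],'cap',P,'rel tool x %.4f y %.4f z %.4f'%tuple(M.T@d),'reproj',proj(o[0][0],P)-o[0][1])
    e=M.T@d;print('tilt',np.degrees(np.arctan2(e[2]-.005,e[0])),'dist',np.hypot(e[0],e[2]-.005))
E
python3 - <<'E'
from h import *
cap3d('red')
E
```

```text
capuv [319.41938998 138.61002179] [431.68553459 157.50314465] [424 148  16  20 159] cap [0.45694339 0.26745401 0.22992152] rel tool x 0.0553 y 0.0003 z 0.0487 reproj [0.29080458 1.9231413 ]
tilt 38.35245070132669 dist 0.0704600028136594
```

Call:
drive_tool([
  [0,0,40,0,0],
  [0,0,45,0,0],
  [0,0,40,0,0],
  [11,-56,0,0,0],
  [11,-56,0,0,0],
  [11,-56,0,0,0],
  [11,-56,0,0,0],
  [12,-56,0,0,0],
])

```text
time: 29.08
position: [0.5199, -0.0707, 0.4022]
ee_rot: [0.0, 0.649, 0.76, 0.0]
contact_force: [0.9, 0.4, -0.5]
width: 0.0153
gripper_force: 30.0
```

Call:
drive_tool([
  [12,-57,0,0,0],
  [0,0,-50,0,0],
  [0,0,-50,0,0],
  [0,0,-50,0,0],
  [0,0,-50,0,0],
  [0,0,-50,0,0],
  [0,0,-48,0,0],
  [0,0,0,0,0],
])

```text
time: 30.08
position: [0.5291, -0.1253, 0.1012]
ee_rot: [-0.003, 0.649, 0.761, -0.002]
contact_force: [-0.3, 0.1, 0.2]
width: 0.0158
gripper_force: 30.0
```

```bash
python3 - <<'E'
from h import *
s=st();print(s['position'],tooly(s),s['contact_force'],s['width'],s['gripper_force'])
cap3d('red')
E
```

```text
[ 0.52910538 -0.12532979  0.10116514] 9.018072156964754 [-0.27571868  0.13410377  0.2030311 ] 0.015770178441305953 29.99988740310073
capuv [319.49279231 137.36145222] [300.99159664 192.60504202] [294 185  15  16 119] cap [ 0.52107393 -0.07011599  0.05573818] rel tool x 0.0557 y 0.0010 z 0.0455 reproj [1.44795804 3.04552598]
tilt 36.05777037163729 dist 0.06888524467576981
```

Call:
drive_tool([
  [-1.6,9.9,1,0,0],
  [-1.6,9.9,1,0,0],
  [-1.6,9.9,1,0,0],
  [-1.6,9.9,1,0,0],
  [0,0,0,0,0],
])

```text
time: 30.8
position: [0.528, -0.0888, 0.1109]
ee_rot: [0.004, 0.65, 0.76, 0.001]
contact_force: [1.6, -5.6, -0.5]
width: 0.0158
gripper_force: 30.0
```

```bash
python3 - <<'E'
from h import *
s=st();print(s['position'],tooly(s),s['contact_force'],s['width'],s['gripper_force'])
cap3d('red')
E
```

```text
[ 0.52801752 -0.08878559  0.11090921] 8.941695545887745 [ 1.61987146 -5.64506036 -0.46041556] 0.015756639514597957 29.999459468526766
capuv [319.62520194 164.81825525] [305.62857143 194.15714286] [302 189   9  12  70] cap [ 0.52374315 -0.05127049  0.05798098] rel tool x 0.0380 y 0.0013 z 0.0527 reproj [1.62661328 4.09922941]
tilt 51.474650800726636 dist 0.06101692737040177
```

Call:
drive_tool([
  [-1.6,9.9,1,0,0],
  [-1.6,9.9,1,0,0],
  [-1.6,9.9,0,0,0],
  [-1.6,9.9,0,0,0],
  [-0.5,4,0,0,0],
  [0,0,0,0,0],
])

```text
time: 31.65
position: [0.5203, -0.0438, 0.1121]
ee_rot: [0.003, 0.65, 0.76, 0.001]
contact_force: [0.8, -5.1, 3.4]
width: 0.0156
gripper_force: 30.0
```

```bash
python3 - <<'E'
from h import *
s=st();print(s['position'],tooly(s),s['contact_force'],s['width'],s['gripper_force'])
cap3d('red')
E
```

```text
[ 0.52030481 -0.04379827  0.11210741] 8.988272930650913 [ 0.8293844  -5.11129493  3.36596833] 0.015586288515865071 30.000047385692596
capuv [319.57913669 221.20503597] [308.7037037 195.2962963] [307 193   6   7  27] cap [ 0.52135535 -0.04319317  0.05528171] rel tool x 0.0006 y 0.0009 z 0.0568 reproj [0.88676994 3.57742242]
tilt 89.32507735018726 dist 0.05183226165713504
```

Call:
drive_tool([
  [2.5,-15,0,0,0],
  [2.5,-15,15,0,0],
  [0,0,50,0,0],
  [0,0,50,0,0],
  [11,-45,0,-5,0],
  [11,-45,0,-5,0],
  [11,-45,0,-5,0],
  [0,0,0,-4.5,0],
])

```text
time: 32.75
position: [0.556, -0.2133, 0.2261]
ee_rot: [0.001, 0.772, 0.636, -0.0]
contact_force: [-0.7, 0.9, -0.3]
width: 0.0157
gripper_force: 30.0
```

```bash
python3 - <<'E'
from h import *
s=st();print(s['position'],tooly(s),s['contact_force'],s['width'],s['gripper_force'])
x,f=caddy_fit();print(x,f);t=np.radians(x[2]);e=np.array([np.cos(t),np.sin(t)])
for k in(-.066,-.022,.022,.066):print(k,x[:2]+k*e)
cap3d('red')
E
```

```text
[ 0.55597985 -0.21333232  0.22612202] -11.044672641351674 [-0.74588864  0.9094456  -0.25190973] 0.015716831321482296 29.9988197023049
[  0.52841606  -0.35617726 -11.85422011] -78.88212678727838
-0.066 [ 0.46382362 -0.34261939]
-0.022 [ 0.50688525 -0.35165797]
0.022 [ 0.54994688 -0.36069655]
0.066 [ 0.59300851 -0.36973513]
capuv [319.71107544 212.71910112] [251.8556701  152.64948454] [248 145   8  16  97] cap [ 0.55825585 -0.20546129  0.15764059] rel tool x 0.0039 y 0.0013 z 0.0682 reproj [1.52581097 1.44092305]
tilt 86.44783760710037 dist 0.06327781163348149
```

Call:
drive_tool([
  [12,-53,0,0,0],
  [12,-53,0,0,0],
  [11.5,-52.7,0,0,0],
  [0,0,0,0,0],
  [0,0,-30,0,0],
  [0,0,-30,0,0],
  [0,0,0,0,0],
])

```text
time: 33.83
position: [0.5907, -0.3635, 0.1628]
ee_rot: [-0.003, 0.768, 0.641, -0.0]
contact_force: [0.2, 0.0, -1.2]
width: 0.0156
gripper_force: 30.0
```

Call:
drive_tool([
  [0,0,-20,0,0],
  [0,0,-15,0,0],
  [0,0,-8,0,0],
  [0,0,-8,0,0],
  [0,0,0,0,0],
])

```text
time: 34.45
position: [0.5916, -0.3663, 0.1133]
ee_rot: [-0.0, 0.769, 0.639, -0.0]
contact_force: [0.3, 0.4, 0.3]
width: 0.0157
gripper_force: 30.0
```

Call:
drive_tool([
  [0,-3,-3,0,0],
  [0,0,-3,0,0],
  [0,0,0,0,0],
])

```text
time: 34.83
position: [0.5918, -0.3694, 0.1077]
ee_rot: [-0.0, 0.769, 0.639, -0.0]
contact_force: [-0.1, 0.9, -0.9]
width: 0.0154
gripper_force: 30.0
```

```bash
python3 - <<'E'
from h import *
s=st();print(s['position'],tooly(s),s['contact_force'],s['width'],s['gripper_force'])
w=snap('wrist','w10.png');snap('scene','s10.png')
print(manip.spot_in('wrist','marker4')[:2],manip.spot_in('scene','marker4')[:2],manip.spot_in('scene','caddy')[:1])
E
```

```text
[ 0.5917705  -0.36935281  0.10772432] -10.504198740221055 [-0.06717745  0.91842135 -0.85150658] 0.015439398605116604 29.99991380609572
[{'bbox': [296.3, 205.4, 46.7, 164.0], 'score': 0.69}, {'bbox': [428.0, 0.0, 118.5, 160.9], 'score': 0.17}] [{'bbox': [319.7, 224.2, 49.8, 17.9], 'score': 0.84}, {'bbox': [396.1, 219.7, 36.5, 86.0], 'score': 0.71}] [{'bbox': [273.0, 120.1, 141.2, 162.1], 'score': 0.72}]
```

Call:
drive_tool([
  [0,0,0,0,0.32],
  [0,0,0,0,0.32],
  [0,0,0,0,0.32],
  [0,0,30,0,0.32],
  [0,0,50,0,0.32],
  [0,30,50,5,0.32],
  [0,50,20,7,0.32],
  [0,55,0,7,0.32],
])

```text
time: 36.08
position: [0.5929, -0.234, 0.2605]
ee_rot: [0.002, 0.652, 0.758, 0.001]
contact_force: [0.1, 0.2, -0.1]
width: 0.028
gripper_force: 0.0
```

```bash
python3 - <<'E'
from h import *
s=st();print(s['position'],tooly(s))
c=snap('scene','s11.png');t=snap('top','t11.png')
for cam in('scene','top'):
    print(cam,[(np.round(r['bbox']),round(r['score'],2)) for r in manip.spot_in(cam,'marker4')[:3]],[(np.round(r['uv']),round(r['score'],2)) for r in manip.spot_point(cam,'marker4')[:3]])
P=np.array([.5918,-.3694]);print([proj(c,np.r_[P,z]).round() for z in(.09,.141)],[proj(t,np.r_[P,z]).round() for z in(.09,.141)])
for cam in(c,t):
    im=cam['p']['color'];uv=proj(cam,np.r_[P,.13]).astype(int);g=im[uv[1]-22:uv[1]+22,uv[0]-22:uv[0]+22].min(2);ys,xs=np.where(g>np.percentile(im[300:].min(2),50)+30);print(uv,len(ys),xs.mean()+uv[0]-22 if len(xs) else 0,ys.min()+uv[1]-22 if len(ys) else 0,ys.max()+uv[1]-22 if len(ys) else 0)
    cv2.imwrite('pics/m_%d.png'%uv[0],im[uv[1]-40:uv[1]+50,uv[0]-60:uv[0]+60,::-1])
x,f=caddy_fit();print(x,f)
E
```

```text
[ 0.59289088 -0.23397774  0.26045331] 8.64769159266413
scene [(array([202., 150.,   8.,  19.]), 0.64)] [(array([345., 232.]), 0.8)]
top [(array([247., 184.,  58.,  15.]), 0.81), (array([192., 129., 173., 145.]), 0.62), (array([188., 128.,  57., 147.]), 0.49)] []
[array([205., 164.]), array([202., 149.])] [array([497., 185.]), array([506., 182.])]
[202 151] 11 204.36363636363637 149 151
[503 182] 0 0 0 0
[ 0.52754722 -0.35615284 -9.60157505] -103.8768655857662
```

Red marker's visible part sits in the scene picture just where a standing one must (bbox 202–210 × 150–169). Next, the green one.

Call:
drive_tool([
  [1,55,0,-1,0.32],
  [1,55,0,0,0.32],
  [1,55,0,0,0.32],
  [1,55,0,0,0.32],
  [1,55,0,0,0.32],
  [1,25,0,0,0.3],
  [0,0,-50,0,0.3],
  [0,0,0,0,0.3],
])

```text
time: 37.48
position: [0.5956, 0.0642, 0.2047]
ee_rot: [-0.002, 0.66, 0.751, -0.003]
contact_force: [-0.1, -0.2, 0.2]
width: 0.0261
gripper_force: 0.0
```

```bash
python3 - <<'E'
from h import *
s=st();print(s['position'],tooly(s))
w=snap('wrist','w12.png');im=w['p']['color'];hsv=cv2.cvtColor(im,cv2.COLOR_RGB2HSV)
m=((hsv[...,1]>110)&(hsv[...,0]>45)&(hsv[...,0]<80)).astype(np.uint8);n,l,sta,c=cv2.connectedComponentsWithStats(m)
k=1+np.argmax(sta[1:,4]);r=cv2.minAreaRect(np.argwhere(l==k)[:,::-1].astype(np.float32));print(sta[k],c[k])
for b in cv2.boxPoints(r):print(b.round(1),atz(w,b,.052)[:2].round(4))
print(proj(w,[.5873,.1926,.052]),proj(w,[.6048,.0627,.052]))
E
```

```text
[0.59556591 0.06424814 0.20465608] 7.430656811640486
[324  32  20  57 604] [331.15562914  59.77483444]
[324.  88.] [0.5871 0.1513]
[324.  32.] [0.5813 0.1938]
[343.  32.] [0.5966 0.1958]
[343.  88.] [0.6031 0.1534]
[331.11397156  34.67121327] [330.11625326 190.30173858]
```

Call:
drive_tool([
  [2.5,16,0,0,0.3],
  [2.5,16,0,0,0.3],
  [0,0,-50,0,0.3],
  [0,0,-50,0,0.3],
  [0,0,-40,0,0.3],
  [0,0,-10,0,0.3],
  [0,0,-5,0,0.3],
  [0,0,0,0,0.3],
])

```text
time: 38.52
position: [0.6041, 0.0982, 0.0544]
ee_rot: [0.001, 0.659, 0.752, 0.001]
contact_force: [0.2, 0.7, -0.6]
width: 0.0267
gripper_force: 0.0
```

```bash
python3 - <<'E'
from h import *
s=st();print(s['position'],tooly(s),s['contact_force'])
w=snap('wrist','w13.png');im=w['p']['color'];hsv=cv2.cvtColor(im,cv2.COLOR_RGB2HSV)
m=((hsv[...,1]>110)&(hsv[...,0]>45)&(hsv[...,0]<80)).astype(np.uint8);n,l,sta,c=cv2.connectedComponentsWithStats(m)
k=1+np.argmax(sta[1:,4]);print(sta[k],c[k])
row=im[290];print([ (i,int(row[i].min())) for i in range(290,350,4)])
E
```

```text
[0.60411026 0.09815688 0.05439883] 7.503973552962417 [ 0.24261486  0.70601568 -0.58140549]
[ 294   45   39  119 3223] [310.30809805 104.85975799]
[(290, 39), (294, 50), (298, 154), (302, 208), (306, 214), (310, 214), (314, 214), (318, 214), (322, 214), (326, 198), (330, 55), (334, 47), (338, 49), (342, 51), (346, 50)]
```

Call:
drive_tool([
  [-3.8,0,-1,0.5,0.3],
  [0,0,-4,0,0.3],
  [0,0,0,0,0.3],
  [0,0,0,0,0],
  [0,0,0,0,0],
  [0,0,0,0,0],
  [0,0,0,0,0],
  [0,0,30,0,0],
])

```text
time: 39.58
position: [0.5972, 0.0973, 0.0763]
ee_rot: [-0.001, 0.656, 0.755, -0.002]
contact_force: [0.5, -1.1, -0.6]
width: 0.016
gripper_force: 29.9
```

Call:
drive_tool([
  [0,0,50,0,0],
  [0,0,60,0,0],
  [0,0,60,0,0],
  [0,0,60,0,0],
  [0,0,50,0,0],
  [-20,12,0,0,0],
  [-20,18,0,0,0],
  [-20,18,0,0,0],
])

```text
time: 40.58
position: [0.5383, 0.146, 0.358]
ee_rot: [0.0, 0.656, 0.755, -0.0]
contact_force: [-0.4, -0.6, -0.3]
width: 0.0159
gripper_force: 29.9
```

```bash
python3 - <<'E'
from h import *
s=st();print(s['position'],tooly(s),s['contact_force'],s['width'],s['gripper_force'])
cap3d('green')
E
```

```text
[0.53829068 0.1460254  0.35795159] 7.985520711711297 [-0.44776907 -0.56193623 -0.26924488] 0.015873187252590133 29.855496883392334
capuv [317.78047908 105.3392921 ] [405.35326087 111.875     ] [395 107  22  11 184] cap [0.52673455 0.22165077 0.35637661] rel tool x 0.0765 y -0.0009 z 0.0016 reproj [-1.10749148 -3.88286067]
tilt -2.565284558442144 dist 0.0765742468178748
```

Call:
drive_tool([
  [-25,23,0,1,0],
  [-25,23,0,0,0],
  [-24.5,23,0,0,0],
  [0,0,0,0,0],
  [0,0,-20,0,0],
  [0,0,-18,0,0],
  [0,0,0,0,0],
  [0,0,0,0,0],
])

```text
time: 41.68
position: [0.4656, 0.2141, 0.3205]
ee_rot: [0.0, 0.65, 0.76, 0.0]
contact_force: [-0.1, 0.3, 0.1]
width: 0.0158
gripper_force: 29.9
```

Call:
drive_tool([
  [0,0,-6,0,0],
  [0,0,-5,0,0],
  [0,0,-4,0,0],
  [0,0,-4,0,0],
  [0,0,-4,0,0],
  [0,0,-4,0,0],
  [0,0,0,0,0],
])

```text
time: 42.55
position: [0.4649, 0.2153, 0.294]
ee_rot: [0.0, 0.649, 0.761, 0.001]
contact_force: [-2.8, 0.7, 7.9]
width: 0.0157
gripper_force: 30.0
```

Call:
drive_tool([
  [0,0,-4,0,0],
  [0,0,-4,0,0],
  [0,0,-4,0,0],
  [0,0,-2,0,0],
  [0,0,0,0,0],
])

```text
time: 43.18
position: [0.4658, 0.2159, 0.2804]
ee_rot: [0.001, 0.649, 0.761, 0.002]
contact_force: [0.9, 1.4, 6.3]
width: 0.0154
gripper_force: 30.0
```

```bash
python3 - <<'E'
from h import *
s=st();print(s['position'],tooly(s),s['contact_force'],s['width'],s['gripper_force'])
cap3d('green')
E
```

```text
[0.46582206 0.21590269 0.2803925 ] 9.039660386198632 [0.90263591 1.41557217 6.34904302] 0.015384269112533022 30.000901445746422
capuv [319.65730055 133.9347717 ] [434.31205674 155.26950355] [426 147  17  18 141] cap [0.45734187 0.27352637 0.23749299] rel tool x 0.0582 y 0.0005 z 0.0430 reproj [0.37547679 2.45256941]
tilt 33.15645670029032 dist 0.06948022161190504
```

Call:
drive_tool([
  [0,0,40,0,0],
  [0,0,45,0,0],
  [0,0,40,0,0],
  [11,-56,0,0,0],
  [11,-56,0,0,0],
  [11,-57,0,0,0],
  [11,-57,0,0,0],
  [11,-57,0,0,0],
])

```text
time: 44.28
position: [0.5197, -0.0702, 0.404]
ee_rot: [0.0, 0.649, 0.761, 0.0]
contact_force: [0.9, 0.2, -1.0]
width: 0.0155
gripper_force: 30.0
```

Call:
drive_tool([
  [11,-57,0,0,0],
  [0,0,-50,0,0],
  [0,0,-50,0,0],
  [0,0,-50,0,0],
  [0,0,-50,0,0],
  [0,0,-50,0,0],
  [0,0,-50,0,0],
  [0,0,0,0,0],
])

```text
time: 45.28
position: [0.5278, -0.1248, 0.1009]
ee_rot: [-0.003, 0.649, 0.761, -0.002]
contact_force: [-1.0, 0.0, 0.1]
width: 0.0157
gripper_force: 30.0
```

Call:
drive_tool([
  [-1.6,9.9,1,0,0],
  [-1.6,9.9,1,0,0],
  [-1.6,9.9,1,0,0],
  [-1.6,9.9,1,0,0],
  [0,0,0,0,0],
])

```text
time: 45.9
position: [0.5279, -0.0876, 0.112]
ee_rot: [0.005, 0.65, 0.76, 0.002]
contact_force: [2.7, -6.2, 2.8]
width: 0.0158
gripper_force: 30.0
```

```bash
python3 - <<'E'
from h import *
s=st();print(s['position'],tooly(s),s['contact_force'],s['width'],s['gripper_force'])
cap3d('green')
E
```

```text
[ 0.52789595 -0.08763227  0.11200729] 8.958891662976974 [ 2.71141772 -6.24763876  2.76036307] 0.015763239736184955 30.000611972791376
capuv [320.04580153 166.75318066] [305.91836735 193.81632653] [303 188   7  12  49] cap [ 0.5238966  -0.05070951  0.05941728] rel tool x 0.0374 y 0.0013 z 0.0524 reproj [1.30869557 3.3466852 ]
tilt 51.773579891471535 dist 0.06036544260603648
```

Same as before, so I'll continue the straightening.

Call:
drive_tool([
  [-1.6,9.9,1,0,0],
  [-1.6,9.9,1,0,0],
  [-1.6,9.9,0,0,0],
  [-1.6,9.9,0,0,0],
  [-0.5,4,0,0,0],
  [0,0,0,0,0],
])

```text
time: 46.75
position: [0.5204, -0.0434, 0.1135]
ee_rot: [0.004, 0.65, 0.76, 0.002]
contact_force: [0.5, -5.2, 4.2]
width: 0.0154
gripper_force: 30.0
```

Call:
drive_tool([
  [2.5,-15,0,0,0],
  [2.5,-15,15,0,0],
  [0,0,50,0,0],
  [0,0,50,0,0],
  [0,-45,0,-5,0],
  [0,-45,0,-5,0],
  [0,0,0,-5,0],
  [0,0,0,-4.5,0],
])

```text
time: 47.75
position: [0.5222, -0.1637, 0.2264]
ee_rot: [0.0, 0.77, 0.638, 0.0]
contact_force: [1.1, 0.1, -0.3]
width: 0.0158
gripper_force: 30.0
```

```bash
python3 - <<'E'
from h import *
s=st();print(s['position'],tooly(s),s['contact_force'],s['width'],s['gripper_force'])
cap3d('green')
x,f=caddy_fit();print(x,f);t=np.radians(x[2]);e=np.array([np.cos(t),np.sin(t)])
for k in(-.066,-.022,.022,.066):print(k,x[:2]+k*e)
print([(np.round(r['bbox']),round(r['score'],2)) for r in manip.spot_in('scene','marker4')[:3]])
E
```

```text
[ 0.52218734 -0.16368777  0.22635011] -10.78052797680516 [ 1.10146357  0.11223843 -0.30354735] 0.0157949074560385 29.998912923038006
capuv [319.78730159 214.16666667] [272.35294118 152.38235294] [270 147   6  12  34] cap [ 0.52381038 -0.16184532  0.1556434 ] rel tool x 0.0021 y 0.0012 z 0.0707 reproj [1.19586566 1.25951332]
tilt 88.17556014363754 dist 0.06574201395963865
[  0.52684705  -0.35981682 -10.45014985] -101.39237051709208
-0.066 [ 0.46194179 -0.34784575]
-0.022 [ 0.50521196 -0.35582647]
0.022 [ 0.54848214 -0.36380718]
0.066 [ 0.59175231 -0.3717879 ]
[(array([268., 115.,  13.,  43.]), 0.74), (array([272., 118., 143., 165.]), 0.65), (array([202., 148.,   5.,  22.]), 0.59)]
```

Call:
drive_tool([
  [-4.3,-48,0,0,0],
  [-4.3,-48,0,0,0],
  [-4.3,-48,0,0,0],
  [-4.3,-48,0,0,0],
  [0,-1,0,0,0],
  [0,0,0,0,0],
])

```text
time: 48.75
position: [0.5052, -0.3545, 0.2249]
ee_rot: [-0.0, 0.769, 0.64, 0.0]
contact_force: [0.2, 0.2, -0.3]
width: 0.0161
gripper_force: 30.0
```

```bash
python3 - <<'E'
from h import *
s=st();print(s['position'],tooly(s),s['contact_force'])
E
```

```text
[ 0.50523094 -0.35446836  0.224852  ] -10.449350054816524 [ 0.18154021  0.22182392 -0.31129168]
```

Call:
drive_tool([
  [0,-2,-30,0,0],
  [0,0,-30,0,0],
  [0,0,-25,0,0],
  [0,0,-15,0,0],
  [0,0,-8,0,0],
  [0,0,-6,0,0],
  [0,0,-3,0,0],
  [0,0,0,0,0],
])

```text
time: 49.75
position: [0.5053, -0.3573, 0.1082]
ee_rot: [0.0, 0.769, 0.639, 0.0]
contact_force: [-0.3, -0.6, -0.3]
width: 0.0155
gripper_force: 30.0
```

Call:
drive_tool([
  [0,0,0,0,0.32],
  [0,0,0,0,0.32],
  [0,0,0,0,0.32],
  [0,0,30,0,0.32],
  [0,0,50,0,0.32],
  [0,30,50,5,0.32],
  [0,50,50,7,0.32],
  [0,55,50,7,0.32],
])

```text
time: 50.75
position: [0.505, -0.2357, 0.326]
ee_rot: [0.001, 0.652, 0.759, 0.0]
contact_force: [0.6, 0.0, 0.2]
width: 0.0281
gripper_force: 0.0
```

```bash
python3 - <<'E'
from h import *
s=st();print(s['position'],tooly(s))
c=snap('scene');t=snap('top')
for cam in('scene','top'):
    print(cam,[(np.round(r['bbox']),round(r['score'],2)) for r in manip.spot_in(cam,'marker4')[:4]])
for P in([.5918,-.3694],[.505,-.3565]):print([proj(c,np.r_[P,z]).round() for z in(.09,.141)],[proj(t,np.r_[P,z]).round() for z in(.09,.141)])
print(caddy_fit())
ca=proj(c,[.527,-.358,.09]).astype(int);ta=proj(t,[.527,-.358,.09]).astype(int)
cr=lambda im,u:cv2.resize(im[u[1]-50:u[1]+50,u[0]-60:u[0]+60,::-1],(480,400),interpolation=cv2.INTER_CUBIC)[:300]
cr=lambda im,u:cv2.resize(im[u[1]-45:u[1]+45,u[0]-60:u[0]+60,::-1],(396,297),interpolation=cv2.INTER_CUBIC)
cv2.imwrite('pics/c14.png',np.hstack([cr(c['p']['color'],ca),cr(t['p']['color'],ta)]))
E
```

```text
[ 0.5049734  -0.2357038   0.32597469] 8.684285123178016
scene [(array([226., 137.,  10.,  22.]), 0.55), (array([202., 150.,   3.,  20.]), 0.51)]
top []
[array([205., 164.]), array([202., 149.])] [array([497., 185.]), array([506., 182.])]
[array([229., 154.]), array([227., 139.])] [array([493., 225.]), array([502., 224.])]
(array([ 0.52658364, -0.35742473, -9.70889007]), np.float64(-102.91871019042038))
```

View pics/c14.png

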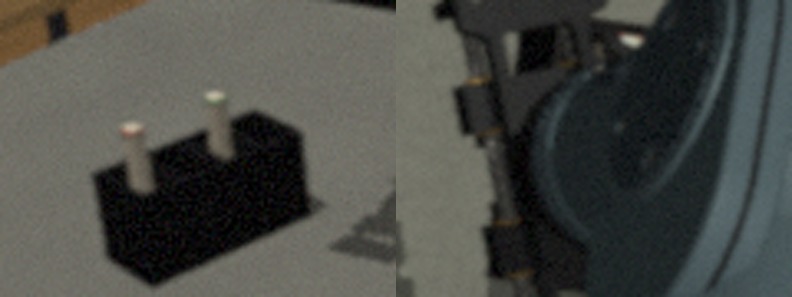

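Both markers stand upright in wells 1 and 3 of the caddy (crop (140,160) and (218,125)). Now for the lid.

Call:
drive_tool([
  [0,30,50,-10,0.28],
  [4,50,35,-10,0.28],
  [6,58,0,-10,0.28],
  [6,58,0,-10,0.28],
  [6,58,0,-10,0.28],
  [6,58,0,-10,0.28],
  [6,58,0,-10,0.28],
  [6,55,0,-10,0.28],
])

```text
time: 52.05
position: [0.545, 0.1768, 0.4074]
ee_rot: [0.001, 0.985, 0.174, -0.001]
contact_force: [1.0, 0.6, 0.1]
width: 0.0247
gripper_force: 0.0
```

```bash
python3 - <<'E'
from h import *
s=st();print(s['position'],tooly(s))
c=snap('scene');w=snap('wrist')
ra=manip.spot_point('scene','lid_handle');rw=manip.spot_point('wrist','lid_handle')
print(ra[:2],rw[:2])
if ra and rw: P=tri(c,ra[0]['uv'],w,rw[0]['uv']);print(P,proj(c,P)-ra[0]['uv'])
ex=np.array([-.1575,.9875]);H=np.array([.5552,.2137])
for t in(80,84,87,90,94):
    a=np.radians(t);P=np.r_[H+ex*(-.212*np.cos(a)+.046*np.sin(a)),.06+.212*np.sin(a)+.046*np.cos(a)];print(t,P.round(4),proj(c,P).round(1),proj(w,P).round(1))
E
```

```text
[0.5450026  0.17678916 0.4074387 ] -70.0097963900865
[] [{'uv': [261.9, 162.0], 'score': 0.62}]
80 [0.5539 0.2221 0.2768] [396.5 150.5] [284.6 169.3]
84 [0.5515 0.237  0.2756] [403.1 152.2] [267.1 165.7]
87 [0.5497 0.2481 0.2741] [408.1 153.7] [254.3 162.9]
90 [0.548  0.2591 0.272 ] [413.1 155.6] [241.8 160. ]
94 [0.5456 0.2736 0.2683] [419.6 158.4] [225.8 156. ]
```

Call:
drive_tool([
  [2,33,0,-6,0.28],
  [3.7,34,0,-5,0.28],
  [0,0,0,0,0.28],
  [0,0,-40,0,0.28],
  [0,0,-40,0,0.28],
  [0,0,0,0,0.28],
])

```text
time: 53.0
position: [0.5493, 0.2396, 0.3262]
ee_rot: [0.002, 0.997, 0.082, -0.003]
contact_force: [-0.2, 0.3, 0.4]
width: 0.0246
gripper_force: 0.0
```

```bash
python3 - <<'E'
from h import *
s=st();print(s['position'],tooly(s),s['contact_force'])
w=snap('wrist');print(manip.spot_point('wrist','lid_handle')[:2])
ex=np.array([-.1575,.9875]);H=np.array([.5552,.2137])
for t in(81,84,87,90):
    a=np.radians(t);P=np.r_[H+ex*(-.212*np.cos(a)+.046*np.sin(a)),.06+.212*np.sin(a)+.046*np.cos(a)];print(t,P.round(4),proj(w,P).round(1))
E
```

```text
[0.54931501 0.23964025 0.32619372] -80.64305654398181 [-0.17394515  0.33261478  0.43029958]
[{'uv': [316.5, 223.5], 'score': 0.91}, {'uv': [260.7, 57.1], 'score': 0.48}]
81 [0.5533 0.2258 0.2766] [342.5 227.1]
84 [0.5515 0.237  0.2756] [324.3 226.5]
87 [0.5497 0.2481 0.2741] [306.4 225.5]
90 [0.548  0.2591 0.272 ] [288.9 224.1]
```

Call:
drive_tool([
  [0,0,-25,0,0.28],
  [0,0,-20,0,0.28],
  [0,0,-15,0,0.28],
  [0,0,0,0,0.28],
  [0,0,0,0,0],
  [0,0,0,0,0],
  [0,0,0,0,0],
  [0,0,0,0,0],
])

```text
time: 54.1
position: [0.5509, 0.2436, 0.2702]
ee_rot: [-0.0, 0.997, 0.083, 0.001]
contact_force: [-0.1, -0.4, 5.4]
width: 0.0108
gripper_force: 30.0
```

```bash
python3 - <<'E'
from h import *
s=st();print(s['position'],tooly(s),s['contact_force'],s['width'],s['gripper_force'])
ex=np.array([-.1575,.9875]);P=lambda t:np.r_[ex*(-.212*np.cos(t)+.046*np.sin(t)),.212*np.sin(t)+.046*np.cos(t)]*1000
T=np.radians(np.r_[85:-1:-6.0714]);print(np.round(np.diff([P(t) for t in T],axis=0),1), (P(T[-1])-P(T[0])))
E
```

```text
[0.55094891 0.24359725 0.27022177] -80.51419302274999 [-0.05606734 -0.44640704  5.39054384] 0.010751722789379534 30.03914449363947
[[  3.6 -22.6   1.7]
 [  3.6 -22.7  -0.7]
 [  3.6 -22.5  -3.2]
 [  3.5 -22.   -5.6]
 [  3.4 -21.3  -7.9]
 [  3.2 -20.4 -10.1]
 [  3.1 -19.2 -12.3]
 [  2.8 -17.8 -14.2]
 [  2.6 -16.2 -16.1]
 [  2.3 -14.5 -17.7]
 [  2.  -12.5 -19.2]
 [  1.7 -10.4 -20.4]
 [  1.3  -8.3 -21.4]
 [  1.   -6.  -22.2]] [  37.69724976 -236.35577229 -169.20096012]
```

Call:
drive_tool([
  [1.8,-11.3,0.9,0,0],
  [1.8,-11.3,0.8,0,0],
  [3.6,-22.7,-0.7,0,0],
  [3.6,-22.5,-3.2,0,0],
  [3.5,-22,-5.6,0,0],
  [3.4,-21.3,-7.9,0,0],
  [0,0,0,0,0],
])

```text
time: 54.98
position: [0.5688, 0.1302, 0.2525]
ee_rot: [0.001, 0.997, 0.081, 0.001]
contact_force: [5.2, -1.1, -4.5]
width: 0.0105
gripper_force: 30.0
```

Call:
drive_tool([
  [3.2,-20.4,-10.1,0,0],
  [3.1,-19.2,-12.3,0,0],
  [2.8,-17.8,-14.2,0,0],
  [2.6,-16.2,-16.1,0,0],
  [2.3,-14.5,-17.7,0,0],
  [0,0,0,0,0],
])

```text
time: 55.72
position: [0.5826, 0.0431, 0.1808]
ee_rot: [0.0, 0.997, 0.082, 0.0]
contact_force: [7.5, 1.3, -6.0]
width: 0.0101
gripper_force: 30.1
```

Call:
drive_tool([
  [2,-12.5,-19.2,0,0],
  [1.7,-10.4,-20.4,0,0],
  [1.3,-8.3,-21.4,0,0],
  [0.5,-4,-15,0,0],
  [0.3,-2,-6,0,0],
  [0,0,0,0,0],
  [0,0,0,0,0],
])

```text
time: 56.6
position: [0.5885, 0.006, 0.0995]
ee_rot: [0.0, 0.997, 0.083, 0.001]
contact_force: [7.4, 1.2, -5.1]
width: 0.0095
gripper_force: 30.0
```

```bash
python3 - <<'E'
from h import *
s=st();print(s['position'],tooly(s),s['contact_force'],s['width'],s['gripper_force'])
E
```

```text
[0.58847739 0.00597096 0.09948793] -80.52024643829795 [ 7.3558486   1.19920973 -5.13454311] 0.009467489599638645 29.964621663093567
```

Call:
drive_tool([
  [0,0,-2,0,0],
  [0,0,-2,0,0],
  [0,0,0,0,0],
])

```text
time: 56.98
position: [0.5886, 0.0052, 0.0962]
ee_rot: [0.001, 0.997, 0.082, 0.001]
contact_force: [5.7, 1.4, -1.7]
width: 0.0091
gripper_force: 29.7
```

Call:
drive_tool([
  [0,0,2,0,0.35],
  [0,0,0,0,0.35],
  [0,0,0,0,0.35],
  [0,0,50,0,0.35],
  [0,0,55,0,0.35],
  [0,-10,0,0,0.35],
  [0,0,0,0,0.35],
])

```text
time: 57.85
position: [0.587, -0.004, 0.2035]
ee_rot: [0.0, 0.997, 0.082, -0.001]
contact_force: [0.0, 0.1, -0.0]
width: 0.0307
gripper_force: 0.0
```

```bash
python3 - <<'E'
from h import *
s=st();print(s['position'],tooly(s),s['contact_force'],s['q'])
c=snap('scene');w=snap('wrist','w15.png')
pts(c,'scene',dict(lid_handle=.106));pts(w,'wrist',dict(lid_handle=.106,key=.026,keyway=.068))
print(proj(c,[.589,.0043,.106]))
im=w['p']['color'];hsv=cv2.cvtColor(im,cv2.COLOR_RGB2HSV)
m=((hsv[...,1]>150)&(hsv[...,0]>4)&(hsv[...,0]<18)).astype(np.uint8);n,l,sta,cc=cv2.connectedComponentsWithStats(m)
k=1+np.argmax(sta[1:,4]);r=cv2.minAreaRect(np.argwhere(l==k)[:,::-1].astype(np.float32));print(sta[k],r)
B=[atz(w,b,.098)[:2] for b in cv2.boxPoints(r)];print(np.round(B,4),np.mean(B,0),[np.degrees(np.arctan2(*(B[i+1]-B[i])[::-1])) for i in(0,1)])
E
```

```text
[ 0.58701831 -0.00399275  0.20346108] -80.58426685766956 [ 0.02108406  0.05685727 -0.00660158] [-0.11488533  0.48272704  0.05969965  1.75420666 -0.03438897  0.90685212
 -1.44722621]
lid_handle 0.66 [308.3 198.2] [0.5987 0.011  0.106 ]
lid_handle 0.77 [308.5 200.1] [0.5899 0.006  0.106 ]
key 0.68 [368.1 180.1] [ 0.5955 -0.0508  0.026 ]
key 0.54 [309.9 201.3] [0.5639 0.0032 0.026 ]
keyway 0.72 [368.4 193. ] [ 0.5932 -0.0454  0.068 ]
[308.41303436 195.73324746]
[364 173  23  47 552] ((374.5574035644531, 195.86886596679688), (20.823219299316406, 46.1732292175293), 5.19442892074585)
[[ 0.5797 -0.0387]
 [ 0.617  -0.0342]
 [ 0.6182 -0.0502]
 [ 0.5809 -0.0554]] [ 0.59895418 -0.04462656] [np.float64(6.870553324380463), np.float64(-85.76825275514263)]
```

Call:
drive_tool([
  [1,9,0,0,0],
  [0,0,0,0,0],
  [0,0,-35,0,0],
  [0,0,-35,0,0],
  [0,0,-8,0,0],
  [0,0,-3,0,0],
  [0,0,-2,0,0],
  [0,0,0,0,0],
])

```text
time: 59.15
position: [0.589, 0.0062, 0.1232]
ee_rot: [-0.0, 0.997, 0.083, 0.0]
contact_force: [-4.9, -0.1, 8.7]
width: 0.0002
gripper_force: 4.3
```

Lid is shut: the bar's top is felt at 112 mm. Now back to the key.

Call:
drive_tool([
  [0,0,40,-3.5,0.28],
  [0,0,25,0,0.28],
  [4,-26,0,0,0.28],
  [4,-27,0,0,0.28],
  [0,0,0,0,0.28],
  [0,0,0,0,0.28],
])

```text
time: 59.9
position: [0.5971, -0.0456, 0.1867]
ee_rot: [-0.0, 0.999, 0.053, 0.001]
contact_force: [-0.0, 0.6, -0.1]
width: 0.0248
gripper_force: 0.0
```

```bash
python3 - <<'E'
from h import *
s=st();print(s['position'],tooly(s),s['contact_force'],s['width'])
w=snap('wrist');im=w['p']['color'];hsv=cv2.cvtColor(im,cv2.COLOR_RGB2HSV)
m=((hsv[...,1]>150)&(hsv[...,0]>4)&(hsv[...,0]<18)).astype(np.uint8);n,l,sta,cc=cv2.connectedComponentsWithStats(m)
k=1+np.argmax(sta[1:,4]);r=cv2.minAreaRect(np.argwhere(l==k)[:,::-1].astype(np.float32));print(sta[k],r)
B=[atz(w,b,.098)[:2] for b in cv2.boxPoints(r)];print(np.round(B,4),np.mean(B,0))
E
```

```text
[ 0.59708193 -0.04559141  0.18674904] -83.95790308745238 [-0.04650379  0.64268547 -0.10929929] 0.024806540538987374
[314 181  17  51 770] ((322.0, 206.0), (50.0, 16.0), 90.0)
[[ 0.6185 -0.039 ]
 [ 0.6197 -0.0504]
 [ 0.5811 -0.0549]
 [ 0.5798 -0.0429]] [ 0.59979189 -0.04680606]
```

Call:
drive_tool([
  [0,-1.2,-35,0,0.28],
  [0,0,-35,0,0.28],
  [0,0,-25,0,0.28],
  [0,0,-8,0,0.28],
  [0,0,0,0,0.28],
  [0,0,0,0,0],
  [0,0,0,0,0],
  [0,0,0,0,0],
])

```text
time: 60.95
position: [0.5976, -0.0473, 0.0843]
ee_rot: [-0.0, 0.999, 0.053, 0.001]
contact_force: [-0.7, 2.1, 6.5]
width: 0.0114
gripper_force: 30.0
```

Call:
drive_tool([
  [0,0,-1,0,0],
  [0,0,0,8,0],
  [0,0,0,10,0],
  [0,0,0,10,0],
  [0,0,0,10,0],
  [0,0,0,10,0],
  [0,0,0,10,0],
  [0,0,0,10,0],
])

```text
time: 61.95
position: [0.5979, -0.0465, 0.0842]
ee_rot: [0.0, 0.797, 0.604, 0.001]
contact_force: [-3.7, 4.4, 12.7]
width: 0.0118
gripper_force: 30.0
```

```bash
python3 - <<'E'
from h import *
s=st();print(s['position'],tooly(s),s['contact_force'],s['ft_torque'],s['width'],s['gripper_force'])
E
```

```text
[ 0.5978595  -0.04652907  0.08418906] -15.668787728120114 [-3.68759764  4.40321577 12.68544992] [ 1.13552758  0.80046219 -0.14876875] 0.011758163929417444 30.001861828932306
```

Call:
drive_tool([
  [0,0,0,10,0],
  [0,0,0,10,0],
  [0,0,0,5,0],
  [0,0,0,0,0],
])

```text
time: 62.45
position: [0.5974, -0.0462, 0.084]
ee_rot: [-0.0, 0.649, 0.761, 0.001]
contact_force: [-4.3, 4.5, 14.3]
width: 0.0117
gripper_force: 30.0
```

```bash
python3 - <<'E'
from h import *
s=st();print(s['position'],tooly(s),s['contact_force'],s['ft_torque'])
E
```

```text
[ 0.59735442 -0.04617487  0.08404432] 9.08418817422206 [-4.33460636  4.45750955 14.2978552 ] [1.20256916 1.09209122 0.02577776]
```

Call:
drive_tool([
  [0,0,0,5,0],
  [0,0,0,4,0],
  [0,0,0,0,0],
  [0,0,0,0,0],
])

```text
time: 62.95
position: [0.597, -0.0462, 0.084]
ee_rot: [-0.0, 0.588, 0.809, 0.001]
contact_force: [-5.1, 3.6, 16.4]
width: 0.0117
gripper_force: 30.0
```

```bash
python3 - <<'E'
from h import *
s=st();print(s['position'],tooly(s),s['contact_force'],s['ft_torque'])
E
```

```text
[ 0.59701093 -0.04622819  0.08404389] 18.019097492281865 [-5.13405547  3.61562637 16.42363644] [ 1.11263455  1.24960676 -0.07802825]
```

Call:
drive_tool([
  [0,0,0,4,0],
  [0,0,0,0,0],
  [0,0,0,0,0],
])

```text
time: 63.32
position: [0.5966, -0.0463, 0.084]
ee_rot: [-0.0, 0.559, 0.829, 0.001]
contact_force: [-7.6, 4.4, 16.4]
width: 0.0117
gripper_force: 30.0
```

```bash
python3 - <<'E'
from h import *
s=st();print(s['position'],tooly(s),s['contact_force'],s['ft_torque'])
E
```

```text
[ 0.59664347 -0.04631265  0.08399264] 22.006981240968475 [-7.55119032  4.36102006 16.36357889] [ 1.07115139  1.48933035 -0.19589097]
```

Call:
drive_tool([
  [0,0,0,-6,0],
  [0,0,0,-5,0],
  [0,0,0,0,0],
  [0,0,4,0,0],
  [0,0,4,0,0],
  [0,0,4,0,0],
  [0,0,0,0,0],
])

```text
time: 64.2
position: [0.5964, -0.0465, 0.0942]
ee_rot: [-0.001, 0.636, 0.772, 0.001]
contact_force: [-1.1, 5.6, 2.4]
width: 0.0116
gripper_force: 30.0
```

```bash
python3 - <<'E'
from h import *
s=st();print(s['position'],tooly(s),s['contact_force'],s['ft_torque'],s['width'],s['gripper_force'])
E
```

```text
[ 0.59643678 -0.0464666   0.0941913 ] 11.040461708088586 [-1.05493181  5.62973843  2.35441816] [1.35343328 0.20196329 0.03884219] 0.01163023675991078 30.00028045848012
```

Call:
drive_tool([
  [0,-0.5,10,0,0],
  [0,0,20,0,0],
  [0,0,30,0,0],
  [0,0,45,0,0],
  [0,0,46,0,0],
  [0,0,0,0,0],
])

```text
time: 64.95
position: [0.5988, -0.0497, 0.2488]
ee_rot: [0.003, 0.637, 0.771, 0.001]
contact_force: [0.1, -0.3, -1.6]
width: 0.0116
gripper_force: 30.0
```

Call:
drive_tool([
  [-14.9,52,0,9.5,0],
  [-14.9,52,0,9.5,0],
  [-14.9,52,0,9.5,0],
  [-14.9,52,0,9.5,0],
  [-14.9,52,0,9.5,0],
  [-14.9,52,0,9.5,0],
  [-14.9,52,0,9.5,0],
  [-14.9,53,0,9.5,0],
])

```text
time: 65.95
position: [0.4773, 0.3686, 0.2437]
ee_rot: [-0.0, 0.024, 1.0, -0.001]
contact_force: [-0.2, 0.2, -0.5]
width: 0.0117
gripper_force: 30.0
```

Call:
drive_tool([
  [0,0,0,0,0],
  [0,0,0,0,0],
  [0,0,0,0,0],
])

```text
time: 66.32
position: [0.4786, 0.3663, 0.2444]
ee_rot: [0.0, 0.028, 1.0, -0.001]
contact_force: [0.1, -0.6, -1.1]
width: 0.0113
gripper_force: 30.0
```

```bash
python3 - <<'E'
from h import *
s=st();print(s['position'],tooly(s),s['contact_force'],s['width'],s['gripper_force'])
w=snap('wrist');pts(w,'wrist',dict(block_slot=.05,key=.187))
im=w['p']['color'];hsv=cv2.cvtColor(im,cv2.COLOR_RGB2HSV)
m=((hsv[...,1]>110)&(hsv[...,0]>4)&(hsv[...,0]<20)&(hsv[...,2]>60)).astype(np.uint8);n,l,sta,cc=cv2.connectedComponentsWithStats(m)
for i in range(1,n):
    if sta[i,4]>150: print(sta[i],cc[i])
E
```

```text
[0.47861502 0.36630059 0.24437916] 86.8029114565338 [ 0.08544553 -0.62613534 -1.0591041 ] 0.01130938107094959 29.99993695411831
block_slot 0.61 [318.2 173.7] [0.475 0.365 0.05 ]
key 0.86 [322.1 223.5] [0.4779 0.3681 0.187 ]
[ 288  138   68   70 4574] [321.65478793 172.57061653]
[ 306  230   28   78 2080] [319.5        269.49951923]
[262 293  13  64 453] [266.49668874 325.200883  ]
[365 293  14  65 463] [372.73650108 325.49676026]
[ 113  372  377   15 3744] [327.35763889 380.92174145]
```

Call:
drive_tool([
  [-0.8,3,0,0.2,0],
  [0,0,-45,0,0],
  [0,0,-45,0,0],
  [0,0,-35,0,0],
  [0,0,0,0,0],
  [0,0,0,0,0],
])

```text
time: 67.22
position: [0.4773, 0.3724, 0.1215]
ee_rot: [0.001, 0.024, 1.0, 0.001]
contact_force: [-0.8, 0.0, 0.3]
width: 0.0114
gripper_force: 30.0
```

```bash
python3 - <<'E'
from h import *
s=st();print(s['position'],tooly(s),s['contact_force'])
E
```

```text
[0.4772522  0.37243961 0.12154161] 87.20301598224036 [-0.80646308  0.0078151   0.32996899]
```

Call:
drive_tool([
  [0.3,-2.7,0,0,0],
  [0,0,-6,0,0],
  [0,0,-6,0,0],
  [0,0,-6,0,0],
  [0,0,-6,0,0],
  [0,0,0,0,0],
])

```text
time: 67.97
position: [0.4767, 0.3686, 0.0954]
ee_rot: [-0.0, 0.024, 1.0, -0.0]
contact_force: [-0.5, -0.8, -0.5]
width: 0.0116
gripper_force: 30.0
```

Blade is in the slot with no force; going down.

Call:
drive_tool([
  [0.3,0.5,-7,0,0],
  [0,0,-7,0,0],
  [0,0,-7,0,0],
  [0,0,-5,0,0],
  [0,0,-3,0,0],
  [0,0,-1,0,0],
  [0,0,0,0,0],
])

```text
time: 68.85
position: [0.4773, 0.3693, 0.0664]
ee_rot: [0.0, 0.024, 1.0, -0.0]
contact_force: [-0.2, -0.7, 2.1]
width: 0.0115
gripper_force: 30.0
```

Call:
drive_tool([
  [0,0,-1.5,0,0],
  [0,0,0,0,0],
  [0,0,0,0,0.5],
  [0,0,0,0,0.5],
  [0,0,0,0,0.5],
  [0,0,0,0,0.5],
  [0,0,40,0,0.5],
  [0,0,50,0,0.5],
])

```text
time: 69.85
position: [0.4767, 0.3688, 0.1546]
ee_rot: [-0.001, 0.024, 1.0, -0.001]
contact_force: [0.4, -0.7, 0.1]
width: 0.0442
gripper_force: 0.0
```

Call:
drive_tool([
  [0,0,50,0,0.5],
  [0,0,45,0,0.5],
  [0,0,0,0,0.5],
  [0,0,0,0,0.5],
  [0,0,0,0,0.5],
])

```text
time: 70.47
position: [0.4768, 0.3686, 0.248]
ee_rot: [-0.001, 0.024, 1.0, -0.001]
contact_force: [-0.9, -0.4, -1.0]
width: 0.0444
gripper_force: 0.0
```

```bash
python3 - <<'E'
from h import *
s=st();print(s['position'],tooly(s),s['time'])
c=snap('scene');w=snap('wrist')
print([(n,[(np.round(r['bbox']),round(r['score'],2)) for r in manip.spot_in('scene',n)[:3]]) for n in('marker1','key','tumbler','phone')])
print('wrist key',[(np.round(r['bbox'],1),round(r['score'],2)) for r in manip.spot_in('wrist','key')[:2]])
q=np.array([proj(w,np.r_[.4778+a*.017,.3688+b*.006,z]) for a in(-1,1) for b in(-1,1) for z in(.05,.08)]);print('expected',q.min(0),q.max(0)-q.min(0))
q=np.array([proj(c,np.r_[.4778+a*.017,.3688+b*.006,z]) for a in(-1,1) for b in(-1,1) for z in(.05,.08)]);print('exp scene',q.min(0),q.max(0)-q.min(0))
pts(c,'scene',dict(lid_handle=.106,tumbler=0,phone=0,caddy=0,keyway=.068))
print(caddy_fit())
# keyway slot orientation in scene/top crops
t=snap('top');u=proj(t,[.597,-.047,.068]).astype(int);im=t['p']['color'][u[1]-8:u[1]+9,u[0]-8:u[0]+9];hs=cv2.cvtColor(im,cv2.COLOR_RGB2HSV);print(hs[...,2])
E
```

```text
[0.47680894 0.36861307 0.24799838] 87.20442925735342 70.475
[('marker1', [(array([203., 146.,   5.,  25.]), 0.72), (array([224., 140.,   9.,  22.]), 0.55)]), ('key', [(array([453., 226.,  14.,  17.]), 0.63)]), ('tumbler', [(array([395., 220.,  40.,  87.]), 0.61)]), ('phone', [(array([168., 205.,  56.,  33.]), 0.79), (array([224., 136.,  11.,  22.]), 0.52)])]
wrist key [(array([318.4, 164.7,   8.5,  36.6]), 0.91)]
expected [312.56586417 161.38647327] [13.92380406 39.79616618]
exp scene [455.4340531  224.47141629] [11.96292279 19.05048789]
lid_handle 0.83 [312.6 196.2] [0.585  0.0145 0.106 ]
tumbler 0.62 [228.7 159.4] [ 0.4099 -0.4636  0.    ]
phone 0.67 [197.9 221.6] [ 0.7264 -0.2746  0.    ]
caddy 0.7 [226.1 183.8] [ 0.5341 -0.3548  0.    ]
keyway 0.96 [292.5 202.8] [ 0.5912 -0.0472  0.068 ]
(array([  0.52593139,  -0.35808596, -10.65855908]), np.float64(-154.68638831024379))
[[ 71  72  69  68  70  68  68  71  68  68  67  71  70  70  67  70  80]
 [ 70  66  67  65  65  70  71  68  70  73  72  69  69  68  72  72  72]
 [ 67  69  66  69  65  67  63  65  62  61  71  68  71  72  70  70  73]
[... 295 characters left out ...]
 98 125 141 141 143 133 129 124 122 124 123 105  69  63  68]
 [ 62  77 108 128 124 119 105 102  92  86  90 107 126 114  82  63  69]
 [ 67  85 114 127 114  91  76  69  68  66  72  93 119 115  84  62  66]
 [ 70  90 114 130 110  77  54  58  60  68  78 103 120 120  89  65  67]
 [ 74  94 120 125 115  88  82  84  99 103 120 134 142 128  91  69  63]
 [ 76  90 116 123 122 125 130 134 141 142 152 160 159 138  92  69  67]
 [ 72  77  87 106 128 151 161 163 165 168 167 167 159 137  99  73  68]
 [ 68  67  71  94 132 157 164 163 157 145 136 131 117 100  81  71  64]
 [ 64  67  68  79 106 126 126 116 107  95  91  82  76  70  66  63  65]
 [ 68  68  65  71  75  86  82  74  71  66  68  66  68  68  65  65  67]]
```

Everything checks: key seated, slot back at 0, lid shut, markers standing, tumbler and phone in place.

```bash
python3 -c "
from station import manip
print(manip.close_job())"
```

```text
the job is handed in; nothing more can be done
None
```

The job is done and handed in at about 70 s of robot time: both markers (red and green) stand in the caddy, the lid is shut, the case is locked, and the key is back down in its block; only the hand-in was confirmed, not the verdict.

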